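# Load a specimen-stub carousel by colour through its funnel

## Task

Load every specimen stub from the steel tray into the carousel well of its own colour: turn the crank until that well is under the funnel, then drop the stubs of that colour in through the funnel. When all are in, turn the crank so that the white home mark is squarely under the funnel, and only then close the funnel with its cap, sitting flat on the rim. Do not push the petri dish, the amber jar or the slide box about.

Things in the scene. Friction and masses are not known exactly. Their poses are not given: they have to be found in the camera images.
- stub_red_1: a red anodised aluminium specimen stub, plain cylinder 18 mm diameter x 20 mm, 14 g; origin at its centre, z along its axis; starts standing on the tray floor (floor 3 mm above the bench), may be knocked over. None if absent
- stub_red_2: a red anodised aluminium specimen stub, plain cylinder 18 mm diameter x 20 mm, 14 g; origin at its centre, z along its axis; starts standing on the tray floor (floor 3 mm above the bench), may be knocked over. None if absent
- stub_yellow_1: a yellow anodised aluminium specimen stub, plain cylinder 18 mm diameter x 20 mm, 14 g; origin at its centre, z along its axis; starts standing on the tray floor (floor 3 mm above the bench), may be knocked over. None if absent
- stub_yellow_2: a yellow anodised aluminium specimen stub, plain cylinder 18 mm diameter x 20 mm, 14 g; origin at its centre, z along its axis; starts standing on the tray floor (floor 3 mm above the bench), may be knocked over. None if absent
- stub_blue_1: a blue anodised aluminium specimen stub, plain cylinder 18 mm diameter x 20 mm, 14 g; origin at its centre, z along its axis; starts standing on the tray floor (floor 3 mm above the bench), may be knocked over. None if absent
- stub_blue_2: a blue anodised aluminium specimen stub, plain cylinder 18 mm diameter x 20 mm, 14 g; origin at its centre, z along its axis; starts standing on the tray floor (floor 3 mm above the bench), may be knocked over. None if absent
- cap: round funnel cap, 40 mm tall overall, 70 g: a white grip knob (18 mm diameter, 25 mm tall, from 15 to 40 mm above the origin) on a black flange (76 mm diameter, 10 to 15 mm above the origin) over a tapered nose (44 mm diameter at the bottom, 58 mm under the flange) which drops into the funnel mouth. Origin at the centre of its underside, z up; stands on the bench on its nose. Seated, the flange rests on the funnel rim, so the origin lies 10 mm below the rim
- tray: fixed low steel tray, 150 x 180 mm (x, y), floor 3 mm thick, 3 mm walls, rim 9 mm above the bench; origin at the centre of its underside
- magazine: fixed white square carousel housing, 220 x 220 mm, with a clear flat cover whose top is 72 mm above the bench; origin at the centre of its underside; its funnel stands on its -y side
- funnel_mouth (a point): centre of the aluminium funnel's mouth, level with the rim (112 mm above the bench); mouth 64 mm inside, 70 mm outside diameter, narrowing over 36 mm to a straight throat of 30 mm inside diameter, whose lower end is 3 mm above the carousel deck. The loading point is straight below; it lies 78 mm from the crank axis
- crank_axis (a point): on the carousel's vertical turning axis, 112 mm above the bench, at the underside of the black crank arm (arm 112 to 120 mm above the bench)
- crank_handle (a point): on the axis of the orange upright crank handle (round, 14 mm diameter, 120 to 154 mm above the bench, spins freely on its pin, so a gripper holding it need not turn with it), 12 mm below its top; it circles the crank axis at 36 mm radius and turns the carousel one to one. From above it stands 90 deg counter-clockwise of the home mark, so away from the funnel at all four stations
- carousel (a joint): carousel angle (rad), growing counter-clockwise seen from above; 0 brings the white home mark under the funnel, 1.047 (60 deg) the blue well, 2.094 (120 deg) the yellow well, 3.142 (180 deg) the red well. Turns freely either way, more than one turn, with light friction (0.05 N m); stays where it is left
- well_red (a point): centre of the floor of the red well, 13 mm above the bench: a square red cup 42 mm wide inside, 49 mm deep, open only at the deck (62 mm above the bench) under the clear cover, 78 mm from the crank axis; a red stripe on the deck runs from it towards the axis. Only reachable through the funnel when under it
- well_yellow (a point): centre of the floor of the yellow well, 13 mm above the bench: a square yellow cup 42 mm wide inside, 49 mm deep, open only at the deck (62 mm above the bench) under the clear cover, 78 mm from the crank axis; a yellow stripe on the deck runs from it towards the axis. Only reachable through the funnel when under it
- well_blue (a point): centre of the floor of the blue well, 13 mm above the bench: a square blue cup 42 mm wide inside, 49 mm deep, open only at the deck (62 mm above the bench) under the clear cover, 78 mm from the crank axis; a blue stripe on the deck runs from it towards the axis. Only reachable through the funnel when under it
- home_mark (a point): centre of the white home mark, a patch 44 x 30 mm on the solid grey deck (62 mm above the bench) with a white stripe towards the axis, 78 mm from the crank axis. There is no well there
- petri_dish: closed clear dish with violet content, 94 mm diameter, 17 mm tall; a bystander; origin at the centre of its underside
- reagent_bottle: amber jar with a blue cap, 50 mm diameter, 90 mm tall; a bystander; origin at the centre of its underside
- slide_box: green slide box, 80 x 45 x 35 mm; a bystander; origin at the centre of its underside
Not all that is in view belongs to the job. Of the things that look like the cap, the middle-sized one is meant.

How it is judged:
By the outcome, as a careful person would: the job done as asked, in the order asked, and still so for the second after the job is handed in, with the robot touching nothing.
Of stub_red_1, stub_red_2, stub_yellow_1, stub_yellow_2, stub_blue_1, stub_blue_2 only 4 to 6 are there at a start; the rules pass over those that are not, and their reading is None.
At some moment in a run one of stub_red_1, stub_red_2, stub_yellow_1, stub_yellow_2, stub_blue_1, stub_blue_2, cap may be knocked a few centimetres aside while the robot is not near it.
Once in a run the grip may slacken for a moment while it holds something.
It also fails if it takes over 210 s, if anything falls off the work surface, if the arm or the gripper's body presses on something with over 40 N, if the wrist force passes 120 N, or if a joint passes its speed limit or range.

## Robot

A 6-joint arm with a two-finger parallel gripper is mounted at the origin on the work surface. World frame = base frame: x ahead of the robot, y to its left, z up, the work surface at z = 0. Lengths are in mm, angles in degrees, forces in N, time in s.
With the tool pointing down it reaches from about 350 to 850 mm from the base axis. Payload 8.1 kg.
Tool frame: the origin (TCP) lies midway between the tips of the shut fingers; the grasp point (between the pads) lies 19 mm behind it; x points along the fingers, z is the direction in which the jaws open and shut, and the axes are right-handed (so a half turn about x gives the same grasp; the last joint's range is limited). The gripper opens to 85 mm and grips with 20 to 120 N. Pads are 22 mm wide; open, the fingers measure 114 mm over their backs; the gripper's body (76 mm by 85 mm) begins 54 mm behind the grasp point. The pads swing forward as they close: fully open they stand 13 mm farther back than shut.
Start: joints at [70.279, 7.471, 85.268, -0, 87.261, -4.893], TCP at [153.53, 580.029, 231.292] pointing down, gripper open.
Joint ranges: [-169.43, 169.43], [-51.17, 129.36], [1.28, 143.12], [-76.62, 256.62], [0, 156.53], [-152.29, 152.29]. Speed limits (degrees/s): [136.94, 136.94, 159.86, 180, 180, 180].

## Interface

Orientations are given as [roll, pitch, yaw] about the fixed x, y, z axes, in that order (R = Rz(yaw) Ry(pitch) Rx(roll)).
In Python, from bench import r gives the robot as it stands. The module is installed in compiled form; this text tells all that it offers.
- The arm moves only by the tool servo_tool, never from a script. Its argument "commands" is a list that holds one entry, the list of rows, each a list of 7 numbers: the closure in counts, from 0 (fully open) to 255 (shut), then the shift along the tool's x, y, z in cm, then the turn, a rotation vector about the tool's x, y, z in degrees. A call has 1 to 8 rows; each row is the pose to reach, as a shift and turn from the pose commanded when the call began, along the tool's axes at that moment; what a row does not reach only later rows make up. A row lasts 1/10 s, in which the tool goes at most 50 mm and 8.59 degrees, less where a joint would pass 70% of its speed; a pose out of reach is approached as far as the arm can. A call with a gripper value outside its range is refused whole. The fingers move at their own pace and stop on an object; "force" is the grip in N (left out, the last holds). Time passes only in rows, so rows that repeat a pose let the fingers close. It gives the time, the measured TCP pose, the force and the opening at its end, in the units of the state.
- r.sense(): the state, without advancing time (a new reading comes with each control period).
- r.snapshot(name): name is "scene" or "side" or "wrist"; returns (picture, depth): 420x560x3 uint8, red, green, blue; 420x560 float32, mm along the optical axis (not along the pixel's ray), 0 where there is no reading.
- r.calibration(name): a dict with "fx", "fy", "cx", "cy" (pixels), "pose" (4x4, takes a point from camera to world coordinates). Camera axes: x right, y down, z forward; pixel columns grow to the right and rows downward; lengths in mm; the calibration is good to about 2 mm. A picture is of the moment at which its call begins: read the wrist's pose just before it. calibration takes no time and is no camera call; for the wrist camera it gives the pose at the moment of the call.
- r.hand_in(): hands the job in, once; it reports no verdict.
The state is a dict: "time": time; "joint_pos": joint angles; "qd": joint speeds; "joint_efforts": joint torques, N m; "tool_pos": TCP position; "tcp_rot": TCP orientation; "ft_force": force on the tool from outside, world axes, zero at the start; "wrist_torque": the same for the moment, N m; "finger_gap": finger opening in mm.
Only numpy, scipy, OpenCV 4.12 (cv2) and the standard library are available. Lean on these libraries where they do the work, as an engineer would, in place of code of your own. Each camera call takes 0.05 s, during which the arm holds its last target.

## Working session

There is one attempt and no reset: what is moved stays moved. The work goes in short steps, Python scripts to look and compute and a tool call to move; the robot and the scene stay as the last step left them, time stands still between calls to the robot, and variables do not carry over. Pictures are saved under pics/ and viewed, and the job is handed in when it is done.

Besides the shell and the picture viewer there is one more tool, called after "Emit:" as a command line: name --argument value ..., lists and objects as JSON in quotes. servo_tool: Moves the arm, as the interface text tells. Its arguments: {"type":"object","properties":{"commands":{"type":"array","items":{"type":"array","items":{"type":"array","items":{"type":"number"}}}},"force":{"type":"number"}},"required":["commands"]}

```bash
mkdir -p pics; python3 - <<'E'
from bench import r
import cv2,numpy as np
s=r.sense();print({k:np.round(v,2).tolist() for k,v in s.items()})
for n in ("scene","side","wrist"):
    c=r.calibration(n); p,d=r.snapshot(n)
    cv2.imwrite(f"pics/{n}0.png",p[:,:,::-1]); np.savez(f"{n}0.npz",p=p,d=d,**c)
    print(n,[round(c[k],1) for k in("fx","fy","cx","cy")],np.round(c["pose"],3).tolist())
E
```

```text
{'time': 0.0, 'joint_pos': [70.28, 7.51, 85.33, -0.0, 87.26, -4.89], 'qd': [-0.01, 0.0, 0.01, -0.08, -0.11, -0.11], 'joint_efforts': [0.0, -56.94, -50.06, 0.0, 0.01, -0.0], 'tool_pos': [153.36, 579.48, 230.22], 'tcp_rot': [176.1, 89.89, -108.73], 'ft_force': [-0.28, 0.26, -0.65], 'wrist_torque': [-0.03, 0.03, -0.06], 'finger_gap': 85.47}
scene [518.5, 518.5, 293.0, 208.4] [[0.63, 0.451, -0.632, 1396.024], [0.776, -0.385, 0.5, -667.537], [-0.018, -0.805, -0.593, 905.006], [0.0, 0.0, 0.0, 1.0]]
side [379.5, 379.5, 278.8, 207.2] [[-0.785, -0.472, 0.402, 111.097], [-0.619, 0.584, -0.524, 543.71], [0.013, -0.66, -0.751, 868.349], [0.0, 0.0, 0.0, 1.0]]
wrist [369.4, 369.4, 276.6, 208.9] [[0.255, 0.928, 0.271, 84.926], [0.967, -0.245, -0.073, 597.555], [-0.002, 0.28, -0.96, 373.68], [0.0, 0.0, 0.0, 1.0]]
```

View pics/scene0.png

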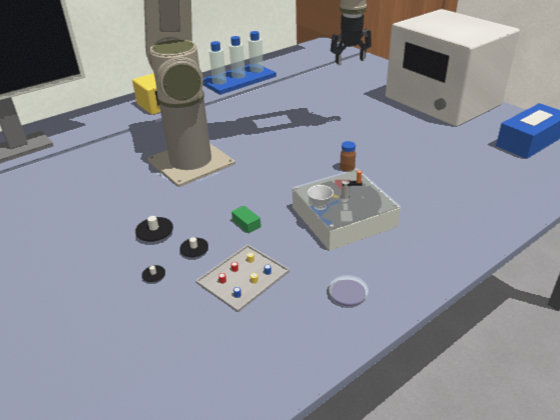

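View pics/side0.png

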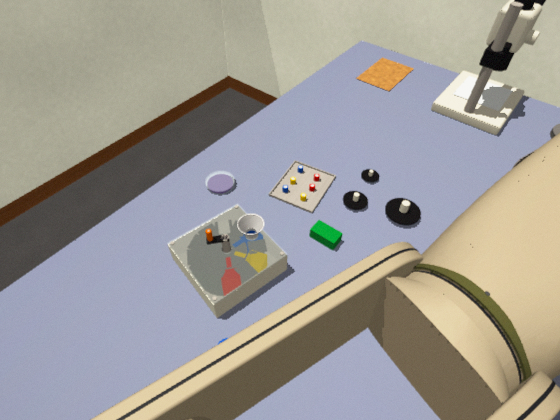

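View pics/wrist0.png

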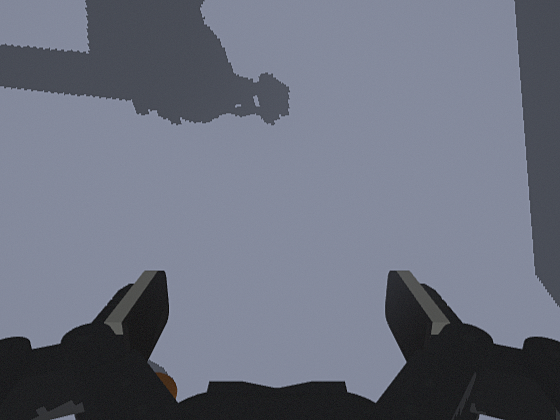

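```bash
cat > h.py <<'E'
import numpy as np,cv2
from scipy.spatial.transform import Rotation as Ro
def load(f):
    z=np.load(f); return {k:z[k] for k in z.files}
def ray(c,u,v,z):
    P=np.asarray(c["pose"]); d=P[:3,:3]@np.array([(u-c["cx"])/c["fx"],(v-c["cy"])/c["fy"],1.]); o=P[:3,3]
    return o+d*(z-o[2])/d[2]
def proj(c,p):
    P=np.asarray(c["pose"]); q=P[:3,:3].T@(np.asarray(p,float)-P[:3,3]); return np.array([c["fx"]*q[0]/q[2]+c["cx"],c["fy"]*q[1]/q[2]+c["cy"]])
def cloud(c,d):
    v,u=np.mgrid[:d.shape[0],:d.shape[1]]
    X=np.stack([(u-c["cx"])/c["fx"]*d,(v-c["cy"])/c["fy"]*d,d],-1)
    P=np.asarray(c["pose"]); return X@P[:3,:3].T+P[:3,3]
def masks(p):
    h=cv2.cvtColor(p,cv2.COLOR_RGB2HSV); H,S,V=[h[...,i].astype(int) for i in range(3)]
    ok=(S>130)&(V>60)
    return dict(red=ok&((H<6)|(H>172)),yellow=ok&(H>17)&(H<35)&(V>100),blue=ok&(H>102)&(H<128),orange=ok&(H>=6)&(H<17),green=ok&(H>45)&(H<80))
def blobs(m,amin=8):
    n,l,s,ce=cv2.connectedComponentsWithStats(m.astype(np.uint8))
    return [(l==i,s[i],ce[i]) for i in range(1,n) if s[i][4]>=amin]
def grab(n,tag):
    from bench import r
    c=r.calibration(n); p,d=r.snapshot(n)
    cv2.imwrite(f"pics/{n}{tag}.png",p[:,:,::-1]); np.savez(f"{n}{tag}.npz",p=p,d=d,**c)
    return dict(p=p,d=d,**c)
E
python3 - <<'E'
from h import *
for n in("scene","side"):
    c=load(n+"0.npz"); X=cloud(c,c["d"]); 
    print(n)
    for k,m in masks(c["p"]).items():
        for b,s,ce in blobs(m):
            q=X[b&(c["d"]>0)]
            print(k,s.tolist(),np.round(np.median(q,0)),np.round(q.max(0)),np.round(q.min(0)), "z13:",np.round(ray(c,*ce,13),1))
    dark=(c["p"].max(-1)<45)&(X[...,2]<40)&(X[...,0]>200)
    for b,s,ce in blobs(dark,30): print("dark",s.tolist(),np.round(ray(c,*ce,12.5),1), np.round(X[b].max(0)-X[b].min(0)))
E
```

```text
scene
red [232, 265, 6, 6, 31] [ 548. -188.   17.] [ 553. -182.   25.] [ 541. -194.    7.] z13: [ 544.9 -186.3   13. ]
red [219, 277, 7, 6, 37] [ 563. -235.   15.] [ 567. -229.   24.] [ 545. -239.   -0.] z13: [ 560.2 -233.4   13. ]
yellow [133, 74, 27, 40, 711] [-452.   69.   83.] [-395.  149.  115.] [-545.   54.    4.] z13: [-593.3  132.2   13. ]
yellow [248, 256, 6, 6, 26] [ 546. -139.   17.] [ 550. -132.   25.] [ 539. -143.    6.] z13: [ 542.6 -136.7   13. ]
yellow [251, 276, 6, 7, 33] [ 613. -176.   17.] [ 618. -168.   26.] [ 606. -180.    8.] z13: [ 609.8 -173.5   13. ]
blue [251, 31, 8, 9, 60] [-465.  613.  182.] [-447.  637.  193.] [-494.  596.  161.] z13: [-900.5  910.4   13. ]
blue [231, 36, 9, 9, 61] [-466.  513.  184.] [-447.  540.  195.] [-494.  498.  164.] z13: [-900.5  788.6   13. ]
blue [211, 42, 9, 9, 67] [-464.  412.  182.] [-444.  433.  195.] [-492.  397.  164.] z13: [-896.3  663.6   13. ]
blue [204, 65, 72, 29, 814] [-429.  493.   19.] [-380.  682.   39.] [-607.  362.   -2.] z13: [-449.8  503.9   13. ]
blue [496, 104, 64, 54, 2073] [689. 888.  71.] [ 727. 1100.   9
[... 2981 characters left out ...]
 [ 704. -988.   -2.] z13: [ 736.1 -895.4   13. ]
orange [0, 76, 276, 150, 3791] [2057. -313. -700.] [2078.  459. -640.] [ 1591. -1346.  -761.] z13: [1160.3   62.7   13. ]
orange [374, 81, 7, 6, 21] [ 681. -873.    3.] [ 698. -855.   10.] [ 667. -901.   -1.] z13: [ 674.9 -861.2   13. ]
orange [205, 229, 8, 13, 70] [575. 212. 143.] [641. 216. 155.] [570. 162.  70.] z13: [657.6 151.8  13. ]
green [310, 220, 32, 29, 550] [397. -41.  34.] [445. -26.  39.] [ 360. -100.   -2.] z13: [402.6 -55.9  13. ]
dark [362, 170, 17, 12, 127] [ 422.  -344.3   12.5] [54. 57. 10.]
dark [344, 192, 23, 18, 265] [ 403.1 -218.6   12.5] [71. 75.  9.]
dark [386, 199, 34, 26, 570] [ 269.1 -267.7   12.5] [ 98. 102.  11.]
```

```bash
cat >> h.py <<'E'
def plan(xyz,jaw=None,s=None):
    """shift(cm)/turn(deg rotvec) in tool axes from measured pose; jaw = world azimuth of tool z (mod 180), tool straight down"""
    if s is None:
        from bench import r; s=r.sense()
    R=Ro.from_euler("xyz",s["tcp_rot"],degrees=True); M=R.as_matrix()
    sh=M.T@(np.asarray(xyz)-s["tool_pos"])/10
    az=np.degrees(np.arctan2(M[1,2],M[0,2]))
    if jaw is None: jaw=az
    jaw=az+((jaw-az+90)%180-90)
    a=np.radians(jaw); z=np.array([np.cos(a),np.sin(a),0]); x=np.array([0,0,-1.]); y=np.cross(z,x)
    T=np.stack([x,y,z],1)
    rv=np.degrees(Ro.from_matrix(M.T@T).as_rotvec())
    print("t",round(s["time"],2),"tcp",np.round(s["tool_pos"],1),"jawaz",round(az,1),"gap",round(s["finger_gap"],1),"j6",np.round(s["joint_pos"][5],1),"| shift",np.round(sh,2),"turn",np.round(rv,1))
    return sh,rv
E
python3 - <<'E'
from h import *
from bench import r
s=r.sense(); M=Ro.from_euler("xyz",s["tcp_rot"],degrees=True).as_matrix();print(np.round(M,2))
c=load("wrist0.npz");print(np.round(M.T@(c["pose"][:3,3]-s["tool_pos"]),1),np.round(M.T@c["pose"][:3,:3],3))
plan([500,130,260])
E
```

```text
[[-0.   -0.97  0.26]
 [-0.    0.26  0.97]
 [-1.    0.   -0.  ]]
[-143.2   70.8   -0.4] [[ 0.001 -0.28   0.96 ]
 [ 0.001 -0.96  -0.28 ]
 [ 1.     0.001 -0.   ]]
t 0.15 tcp [153.4 579.7 230.5] jawaz 75.2 gap 85.6 j6 -4.9 | shift [ -2.91 -45.01 -34.6 ] turn [-0.  -0.1 -0. ]
```

Emit:
servo_tool --commands '[[[0, -3, -45, -34.5, 15, 0, 0], [0, -3, -45, -34.5, 15, 0, 0], [0, -3, -45, -34.5, 15, 0, 0], [0, -3, -45, -34.5, 15, 0, 0], [0, -3, -45, -34.5, 15, 0, 0], [0, -3, -45, -34.5, 15, 0, 0], [0, -3, -45, -34.5, 15, 0, 0], [0, -3, -45, -34.5, 15, 0, 0]]]'

```text
time: 0.95
tool_pos: [398.5, 262.1, 252.5]
tcp_rot: [-26.6, 90.0, 33.6]
ft_force: [-0.0, 0.9, -0.8]
finger_gap: 85.3
```

```bash
python3 - <<'E'
from h import *
plan([500,130,260],90)
E
```

```text
t 0.95 tcp [398.5 262.1 252.5] jawaz 60.2 gap 85.3 j6 -33.0 | shift [ -0.75 -15.38  -6.42] turn [-29.8   0.    0. ]
```

Emit:
servo_tool --commands '[[[0, -0.8, -15.4, -6.4, -30, 0, 0], [0, -0.8, -15.4, -6.4, -30, 0, 0], [0, -0.8, -15.4, -6.4, -30, 0, 0], [0, -0.8, -15.4, -6.4, -30, 0, 0], [0, -0.8, -15.4, -6.4, -30, 0, 0]]]'

```text
time: 1.45
tool_pos: [501.3, 128.4, 260.1]
tcp_rot: [-174.3, 89.9, -84.1]
ft_force: [-0.5, 1.4, -0.6]
finger_gap: 85.4
```

```bash
python3 - <<'E'
from h import *
plan([500,130,260],90)
grab("wrist",1)
E
```

```text
t 1.45 tcp [501.3 128.4 260.1] jawaz 90.2 gap 85.4 j6 -81.5 | shift [0.01 0.13 0.16] turn [ 0.2 -0.1  0. ]
```

View pics/wrist1.png

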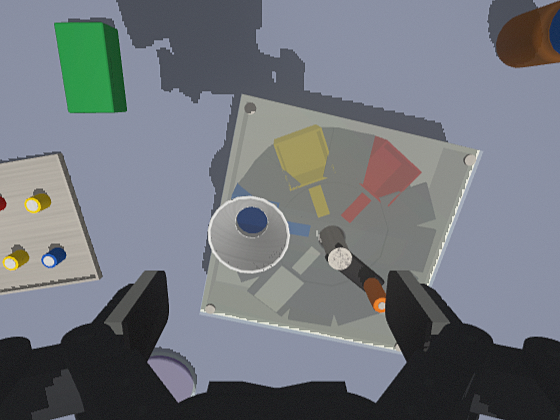

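```bash
python3 - <<'E'
from h import *
c=load("wrist1.npz"); X=cloud(c,c["d"]); p=c["p"]
# rim points by depth
near=np.hypot(X[...,0]-ray(c,249,235,112)[0],X[...,1]-ray(c,249,235,112)[1])<50
m=near&(abs(X[...,2]-112)<2.5); q=X[m]; print("rim n",len(q))
(cx,cy),rad=cv2.minEnclosingCircle(q[:,:2].astype(np.float32)); print("rim enc",cx,cy,rad)
A=np.c_[2*q[:,:2],np.ones(len(q))]; s=np.linalg.lstsq(A,(q[:,:2]**2).sum(1),rcond=None)[0]; print("rim lsq",s[:2],np.sqrt(s[2]+s[0]**2+s[1]**2))
# high things
for lo,hi,nm in((148,160,"handle top"),(121,147,"mid"),(108,120.9,"arm")):
    m=(X[...,2]>lo)&(X[...,2]<hi)&(X[...,0]>500)&(X[...,1]>100)&(X[...,1]<260)&(np.arange(420)[:,None]<330)
    for b,st,ce in blobs(m,20):print(nm,st.tolist(),ce,np.round(np.median(X[b],0),1),X[b].min(0).round(),X[b].max(0).round())
for u,v in((243,95),(481,151),(202,313),(330,240),(340,259)): print(u,v,X[v,u].round(1),ray(c,u,v,72).round(1))
mk=masks(p)
for k in("orange","red","yellow","blue"):
    for b,st,ce in blobs(mk[k],10): print(k,st.tolist(),np.round(ce,1),np.median(X[b],0).round(1))
E
```

```text
rim n 1099
rim enc 538.4268798828125 103.80473327636719 34.86954116821289
rim lsq [537.99224952 104.08948268] 32.4872609456225
handle top [371, 292, 15, 20, 233] [378.43776824 301.74678112] [576.4 205.6 154. ] [571. 201. 148.] [584. 212. 157.]
mid [344, 251, 8, 10, 21] [346.85714286 255.42857143] [552.2 185.3 121.4] [549. 183. 121.] [557. 189. 122.]
mid [363, 276, 23, 25, 294] [372.44217687 286.47619048] [573.  204.4 134.7] [571. 201. 121.] [583. 217. 147.]
arm [243, 195, 47, 78, 682] [270.39002933 238.271261  ] [546.6 124.8 111.8] [504. 100. 108.] [573. 138. 114.]
arm [325, 241, 60, 48, 942] [349.35562633 263.66985138] [561.  187.9 120.1] [544. 168. 108.] [583. 219. 121.]
243 95 [425.6  98.6  72.7] [425.6  98.5  72. ]
481 151 [472.5 309.9  72.3] [472.6 310.1  72. ]
202 313 [637.8  52.3  72.5] [638.1  52.2  72. ]
330 240 [547.3 174.7  99.9] [558.1 179.   72. ]
340 259 [555.4 180.3 122.3] [577.8 189.7  72. ]
orange [499, 1, 61, 66, 2409] [531.8  37.8] [377.5 349.8  52.8]
orange [364, 278, 22, 35, 472] [374.7 292.9] [573.4 204.5 144.6]
red [0, 196, 6, 15, 66] [  2.1 203.1] [ 540.  -176.7    8.8]
yellow [24, 194, 27, 19, 274] [ 39.3 201.9] [ 535.6 -127.6   19.5]
yellow [2, 250, 27, 21, 271] [ 17.4 258.5] [ 602.1 -164.7   17.5]
blue [550, 9, 10, 44, 319] [555.3  31.9] [376.8 348.7  80.6]
blue [237, 207, 30, 20, 70] [251.9 214.2] [549.  101.2  13.8]
blue [41, 248, 25, 20, 233] [ 55.2 256. ] [ 598.4 -120.8   19.2]
```

```bash
python3 - <<'E'
from h import *
c=load("wrist1.npz"); p=c["p"]
crop=p[80:360,180:500]; cv2.imwrite("pics/w1c.png",cv2.resize(crop,None,fx=2,fy=2,interpolation=cv2.INTER_CUBIC)[:,:,::-1])
print(ray(c,382,306,154))
h=cv2.cvtColor(p,cv2.COLOR_RGB2HSV)
for u,v in((299,229),(319,201),(356,207),(305,262),(382,306),(372,285),(275,290)): print(u,v,h[v,u],np.round(ray(c,u,v,62)-[555.2,180.6,62],1))
E
```

```text
[580.01419616 208.36216287 154.        ]
299 229 [107  87 147] [ -4.6 -30.9   0. ]
319 201 [ 26 108 161] [-33.1 -12.3   0. ]
356 207 [  2 101 152] [-27.3  23.5   0. ]
305 262 [ 47  15 157] [ 30.5 -24.1   0. ]
382 306 [ 19  19 191] [80.  57.5  0. ]
372 285 [ 11 161 108] [55.8 45.2  0. ]
275 290 [ 41  13 157] [ 61.9 -54.2   0. ]
```

View pics/w1c.png

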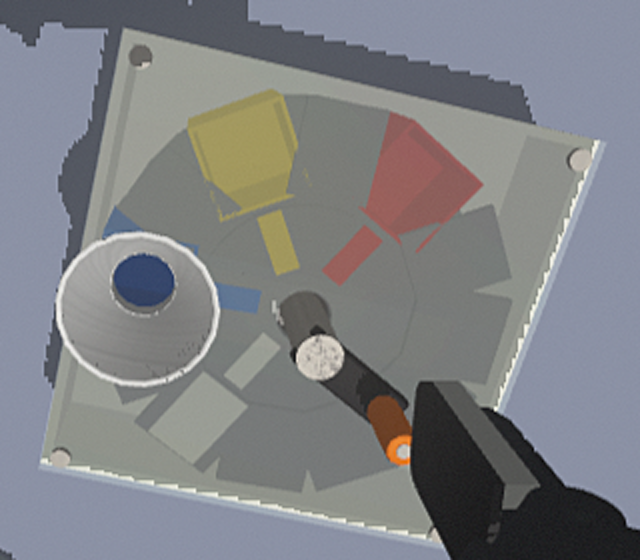

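```bash
python3 - <<'E'
from h import *
plan([575,-185,220],0)
E
```

```text
t 1.5 tcp [500.2 130.1 260. ] jawaz 90.0 gap 85.5 j6 -81.1 | shift [  4.    -7.51 -31.51] turn [90. -0. -0.]
```

Emit:
servo_tool --commands '[[[0, 4, -7.5, -31.5, 90, 0, 0], [0, 4, -7.5, -31.5, 90, 0, 0], [0, 4, -7.5, -31.5, 90, 0, 0], [0, 4, -7.5, -31.5, 90, 0, 0], [0, 4, -7.5, -31.5, 90, 0, 0], [0, 4, -7.5, -31.5, 90, 0, 0], [0, 4, -7.5, -31.5, 90, 0, 0], [0, 4, -7.5, -31.5, 90, 0, 0]]]'

```text
time: 2.3
tool_pos: [575.1, -185.0, 218.9]
tcp_rot: [152.5, 89.9, 173.3]
ft_force: [0.3, 0.9, 0.4]
finger_gap: 85.5
```

Emit:
servo_tool --commands '[[[130, 0, 0, 0, 8, 0, 0], [130, 0, 0, 0, 16, 0, 0], [130, 0, 0, 0, 21, 0, 0], [130, 0, 0, 0, 21, 0, 0]]]'

```text
time: 2.7
tool_pos: [575.5, -181.4, 220.2]
tcp_rot: [127.7, 90.0, 128.0]
ft_force: [0.2, 0.5, -0.4]
finger_gap: 42.0
```

```bash
python3 - <<'E'
from h import *
plan([575,-185,220],0)
grab("wrist",2)
E
```

```text
t 2.7 tcp [ 575.5 -181.4  220.2] jawaz 0.3 gap 42.0 j6 -22.7 | shift [ 0.02 -0.36 -0.05] turn [ 0.3 -0.  -0. ]
```

View pics/wrist2.png

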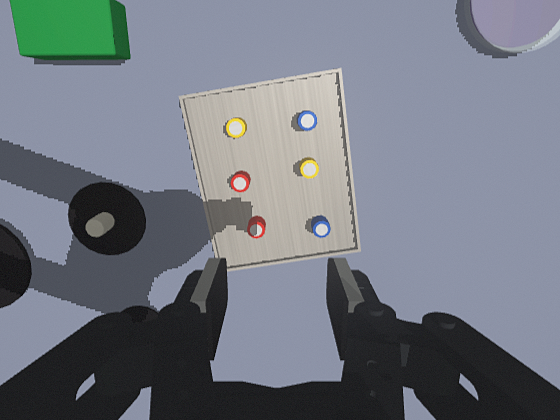

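```bash
cat >> h.py <<'E'
def stubs(c):
    X=cloud(c,c["d"]); mk=masks(c["p"]); out=[]
    g=np.arange(420)[:,None]<300
    m=(X[...,2]>9)&(X[...,2]<34)&(X[...,0]>480)&(X[...,0]<680)&(X[...,1]>-310)&(X[...,1]<-70)&g&(c["d"]>0)
    for b,st,ce in blobs(m,60):
        B=cv2.dilate(b.astype(np.uint8),np.ones((3,3)))>0
        n={k:int((mk[k]&B).sum()) for k in("red","yellow","blue")}; k=max(n,key=n.get)
        zt=np.percentile(X[b][:,2],80)
        top=b&(X[...,2]>zt-2.5); uv=np.argwhere(top)[:,::-1].astype(np.float32)
        (u,v),rr=cv2.minEnclosingCircle(uv)
        if n[k]<15: continue
        P=ray(c,u,v,zt); out.append((k,P)); print(k,n[k],"px",round(u),round(v),"r",round(rr,1),"zt",round(zt,1),"pos",np.round(P,1),"mean",np.round(X[top].mean(0),1))
    return out
E
python3 - <<'E'
from h import *
stubs(load("wrist2.npz"))
E
```

```text
blue 122 px 307 120 r 10.2 zt 24.4 pos [ 602.5 -126.7   24.4] mean [ 602.5 -126.6   23.7]
yellow 177 px 235 127 r 9.9 zt 24.4 pos [ 538.3 -133.5   24.4] mean [ 538.1 -133.4   23.8]
yellow 143 px 309 168 r 9.7 zt 24.4 pos [ 605.6 -170.4   24.4] mean [ 605.6 -170.3   23.8]
red 174 px 239 182 r 9.4 zt 24.4 pos [ 540.9 -183.8   24.4] mean [ 540.8 -184.    23.8]
red 160 px 256 229 r 8.8 zt 24.2 pos [ 555.5 -229.8   24.2] mean [ 555.5 -230.2   23.7]
blue 98 px 321 228 r 9.1 zt 24.1 pos [ 619.1 -229.3   24.1] mean [ 619.2 -229.2   23.7]
```

Emit:
servo_tool --commands '[[[130, 15, 5.5, 2.7, 0, 0, 0], [130, 15, 5.5, 2.7, 0, 0, 0], [130, 15, 5.5, 2.7, 0, 0, 0], [130, 15, 5.5, 2.7, 0, 0, 0], [130, 15, 5.5, 2.7, 0, 0, 0]]]'

```text
time: 3.25
tool_pos: [600.3, -126.1, 68.1]
tcp_rot: [163.2, 89.7, 163.8]
ft_force: [-0.2, -0.4, 1.5]
finger_gap: 41.8
```

```bash
python3 - <<'E'
from h import *
plan([602.5,-126.7,6],0)
E
```

```text
t 3.25 tcp [ 600.3 -126.1   68.1] jawaz 0.6 gap 41.8 j6 -17.2 | shift [ 6.21 -0.07  0.26] turn [ 0.6 -0.3 -0.1]
```

Emit:
servo_tool --commands '[[[130, 5, 0, 0.1, 0.5, 0, 0], [130, 6.2, 0, 0.1, 0.5, 0, 0], [130, 6.2, 0, 0.1, 0.5, 0, 0], [255, 6.2, 0, 0.1, 0.5, 0, 0], [255, 6.2, 0, 0.1, 0.5, 0, 0], [255, 6.2, 0, 0.1, 0.5, 0, 0], [255, 6.2, 0, 0.1, 0.5, 0, 0]]]' --force 40

```text
time: 3.95
tool_pos: [605.3, -128.7, 11.9]
tcp_rot: [-20.9, 89.7, -20.9]
ft_force: [-0.9, -0.7, 7.2]
finger_gap: 16.1
```

```bash
python3 - <<'E'
from h import *
from bench import r
plan([602.5,-126.7,60],0); print(r.sense()["ft_force"])
grab("wrist",3)
E
```

```text
t 3.95 tcp [ 605.3 -128.7   11.9] jawaz -0.1 gap 16.1 j6 -16.7 | shift [-4.82  0.2  -0.26] turn [-0.1  0.3  0.1]
[-0.86649444 -0.69353326  7.15339778]
```

View pics/wrist3.png

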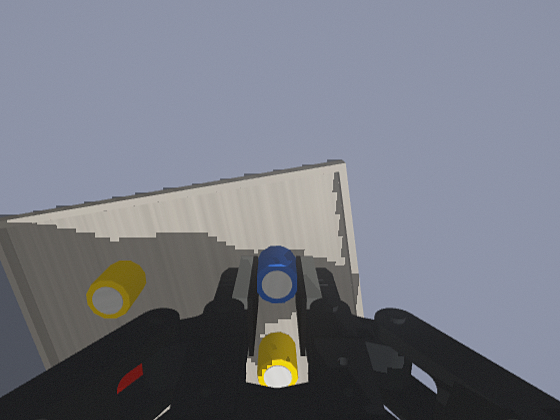

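Emit:
servo_tool --commands '[[[255, -5, 0, 0, 0, 0, 0], [255, -10, 0, 0, 0, 0, 0], [255, -10, 0, 0, 0, 0, 0], [255, -10, 0, 0, 0, 0, 0]]]'

```text
time: 4.4
tool_pos: [605.5, -128.5, 112.5]
tcp_rot: [-16.7, 89.6, -16.8]
ft_force: [0.6, 0.0, -1.1]
finger_gap: 15.5
```

```bash
python3 - <<'E'
from h import *
from bench import r
plan([538.3,104,140],0); print(r.sense()["ft_force"])
c=grab("wrist",4); cv2.imwrite("pics/w4c.png",c["p"][180:420,140:420,::-1])
E
```

```text
t 4.4 tcp [ 605.5 -128.5  112.5] jawaz -0.1 gap 15.5 j6 -16.6 | shift [-2.84 23.23 -6.73] turn [-0.1  0.4  0.1]
[ 0.58412657  0.02059987 -1.13081959]
```

View pics/w4c.png

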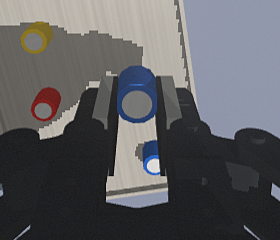

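Emit:
servo_tool --commands '[[[255, -4, 4, -1.2, 0, 0.4, 0], [255, -4, 23.2, -6.7, 0, 0.4, 0], [255, -4, 23.2, -6.7, 0, 0.4, 0], [255, -4, 23.2, -6.7, 0, 0.4, 0], [255, -4, 23.2, -6.7, 0, 0.4, 0], [255, -4, 23.2, -6.7, 0, 0.4, 0], [255, -4, 23.2, -6.7, 0, 0.4, 0], [255, -4, 23.2, -6.7, 0, 0.4, 0]]]'

```text
time: 5.25
tool_pos: [536.2, 103.4, 147.5]
tcp_rot: [-174.6, 89.5, -174.7]
ft_force: [0.3, -0.4, 0.5]
finger_gap: 15.8
```

```bash
python3 - <<'E'
from h import *
plan([538.3,104,126],0)
c=grab("wrist",5)
E
```

```text
t 5.25 tcp [536.2 103.4 147.5] jawaz -0.1 gap 15.8 j6 5.6 | shift [2.15 0.06 0.23] turn [-0.1 -0.5  0. ]
```

View pics/wrist5.png

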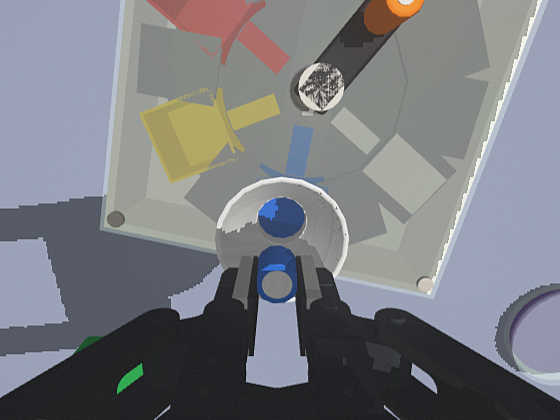

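Emit:
servo_tool --commands '[[[255, 2.6, 0, 0.1, 0, -0.5, 0], [255, 2.6, 0, 0.1, 0, -0.5, 0], [255, 2.6, 0, 0.1, 0, -0.5, 0], [130, 2.6, 0, 0.1, 0, -0.5, 0], [130, 2.6, 0, 0.1, 0, -0.5, 0], [130, 2.6, 0, 0.1, 0, -0.5, 0], [130, -3, -2, 0.1, 0, -0.5, 0], [130, -3, -2, 0.1, 0, -0.5, 0]]]'

```text
time: 6.1
tool_pos: [540.2, 83.6, 183.9]
tcp_rot: [-1.2, 89.5, -1.3]
ft_force: [1.4, 1.0, 0.9]
finger_gap: 42.0
```

```bash
python3 - <<'E'
from h import *
plan([619.1,-229.3,60],0)
c=grab("wrist",6)
E
```

```text
t 6.1 tcp [540.2  83.6 183.9] jawaz -0.1 gap 42.0 j6 3.5 | shift [ 12.46 -31.27   7.83] turn [-0.1  0.5  0. ]
```

View pics/wrist6.png

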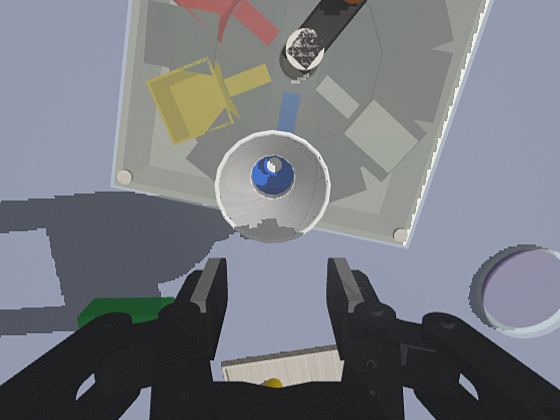

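Emit:
servo_tool --commands '[[[130, 0, -28, 6, 0, 0.5, 0], [130, 0, -28, 6, 0, 0.5, 0], [130, 0, -28, 6, 0, 0.5, 0], [130, 0, -28, 6, 0, 0.5, 0], [130, 0, -28, 6, 0, 0.5, 0], [130, 0, -28, 6, 0, 0.5, 0], [130, 0, -28, 6, 0, 0.5, 0]]]'

```text
time: 6.85
tool_pos: [597.1, -200.4, 177.6]
tcp_rot: [-169.7, 89.6, -170.1]
ft_force: [-0.3, -0.3, 0.8]
finger_gap: 42.1
```

```bash
python3 - <<'E'
from h import *
c=grab("wrist",7); S=stubs(c)
for k,P in S:
    if k=="blue": plan([P[0],P[1],6],0)
E
```

```text
yellow 273 px 201 106 r 11.8 zt 24.4 pos [ 538.5 -133.5   24.4] mean [ 538.4 -133.5   23.8]
yellow 193 px 288 154 r 11.1 zt 24.4 pos [ 605.8 -170.4   24.4] mean [ 605.7 -170.5   23.8]
red 253 px 208 170 r 11.0 zt 24.3 pos [ 541.1 -183.8   24.3] mean [ 540.9 -184.1   23.8]
blue 130 px 304 223 r 10.3 zt 24.1 pos [ 619.3 -229.1   24.1] mean [ 619.3 -229.3   23.7]
red 244 px 229 224 r 10.3 zt 24.4 pos [ 555.7 -230.    24.4] mean [ 555.7 -230.2   23.8]
t 6.9 tcp [ 596.9 -197.9  177.5] jawaz -0.3 gap 41.9 j6 -22.6 | shift [17.13 -3.12  2.38] turn [-0.3 -0.4 -0. ]
```

Emit:
servo_tool --commands '[[[130, 4, -3.1, 2.3, 0, -0.4, 0], [130, 9, -3.1, 2.3, 0, -0.4, 0], [130, 13, -3.1, 2.3, 0, -0.4, 0], [130, 13, -3.1, 2.3, 0, -0.4, 0], [130, 13, -3.1, 2.3, 0, -0.4, 0]]]'

```text
time: 7.4
tool_pos: [618.5, -225.2, 47.9]
tcp_rot: [150.6, 89.8, 150.6]
ft_force: [-0.1, 0.3, 0.6]
finger_gap: 42.0
```

```bash
python3 - <<'E'
from h import *
plan([619.3,-229.2,6],0)
E
```

```text
t 7.4 tcp [ 618.5 -225.2   47.9] jawaz -0.0 gap 42.0 j6 -24.5 | shift [ 4.19 -0.41  0.09] turn [-0.  -0.1 -0.1]
```

Emit:
servo_tool --commands '[[[130, 4.3, -0.2, 0.1, 0, 0, 0], [130, 4.3, -0.2, 0.1, 0, 0, 0], [130, 4.3, -0.2, 0.1, 0, 0, 0], [130, 4.3, -0.2, 0.1, 0, 0, 0]]]'

```text
time: 7.8
tool_pos: [622.6, -229.4, 9.3]
tcp_rot: [-24.3, 89.7, -24.3]
ft_force: [0.1, -0.2, 0.7]
finger_gap: 42.0
```

```bash
python3 - <<'E'
from h import *
plan([619.3,-229.2,6],0)
E
```

```text
t 7.8 tcp [ 622.6 -229.4    9.3] jawaz -0.1 gap 42.0 j6 -24.6 | shift [ 0.33  0.02 -0.33] turn [-0.1  0.3  0.1]
```

Emit:
servo_tool --commands '[[[130, 0.3, 0, -0.3, 0, 0.3, 0], [130, 0.3, 0, -0.3, 0, 0.3, 0], [255, 0.3, 0, -0.3, 0, 0.3, 0], [255, 0.3, 0, -0.3, 0, 0.3, 0], [255, 0.3, 0, -0.3, 0, 0.3, 0], [255, 0.3, 0, -0.3, 0, 0.3, 0], [255, 0.3, 0, -0.3, 0, 0.3, 0]]]'

```text
time: 8.5
tool_pos: [618.2, -229.1, 3.5]
tcp_rot: [-167.3, 89.8, -167.4]
ft_force: [0.4, 0.4, 5.5]
finger_gap: 16.5
```

Emit:
servo_tool --commands '[[[255, -4, 0, 0, 0, 0, 0], [255, -9, 0, 0, 0, 0, 0], [255, -14, 0, 0, 0, 0, 0], [255, -14, 0, 0, 0, 0, 0], [255, -14, 0, 0, 0, 0, 0], [255, -14, 0, 0, 0, 0, 0]]]'

```text
time: 9.1
tool_pos: [616.8, -228.3, 140.4]
tcp_rot: [171.2, 89.5, 171.2]
ft_force: [-0.6, 0.4, -0.5]
finger_gap: 16.6
```

```bash
python3 - <<'E'
from h import *
plan([538.3,104,150],0)
E
```

```text
t 9.1 tcp [ 616.8 -228.3  140.4] jawaz -0.1 gap 16.6 j6 -24.6 | shift [-0.85 33.22 -7.91] turn [-0.1 -0.5 -0.1]
```

Emit:
servo_tool --commands '[[[255, -1, 33.2, -7.8, 0, -0.5, 0], [255, -1, 33.2, -7.8, 0, -0.5, 0], [255, -1, 33.2, -7.8, 0, -0.5, 0], [255, -1, 33.2, -7.8, 0, -0.5, 0], [255, -1, 33.2, -7.8, 0, -0.5, 0], [255, -1, 33.2, -7.8, 0, -0.5, 0], [255, -1, 33.2, -7.8, 0, -0.5, 0], [255, -1, 33.2, -7.8, 0, -0.5, 0]]]'

```text
time: 9.9
tool_pos: [537.6, 107.9, 150.4]
tcp_rot: [132.9, 89.9, 133.1]
ft_force: [-0.3, 0.3, 0.5]
finger_gap: 16.7
```

Emit:
servo_tool --commands '[[[255, 0, 0, 0, 0, 0, 0], [255, 0, 0, 0, 0, 0, 0]]]'

```text
time: 10.1
tool_pos: [539.8, 102.4, 151.3]
tcp_rot: [-39.2, 89.9, -39.3]
ft_force: [-0.1, -0.4, -1.2]
finger_gap: 16.2
```

```bash
python3 - <<'E'
from h import *
plan([538.3,104,118],0)
c=grab("wrist",8)
E
```

```text
t 10.1 tcp [539.8 102.4 151.3] jawaz -0.1 gap 16.2 j6 5.5 | shift [ 3.33  0.16 -0.16] turn [-0.1  0.1  0. ]
```

View pics/wrist8.png

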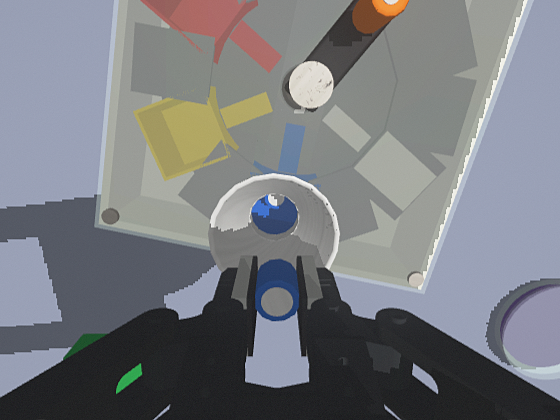

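Emit:
servo_tool --commands '[[[255, 3.3, 0.1, -0.1, 0, 0, 0], [255, 3.3, 0.1, -0.1, 0, 0, 0], [255, 3.3, 0.1, -0.1, 0, 0, 0], [130, 3.3, 0.1, -0.1, 0, 0, 0], [130, 3.3, 0.1, -0.1, 0, 0, 0], [130, 3.3, 0.1, -0.1, 0, 0, 0], [130, -3, -2, 0, 0, 0, 0], [130, -3, -2, 0, 0, 0, 0]]]'

```text
time: 10.95
tool_pos: [542.4, 82.7, 187.5]
tcp_rot: [-0.7, 89.5, -0.8]
ft_force: [1.8, 1.0, 1.3]
finger_gap: 41.6
```

```bash
python3 - <<'E'
from h import *
plan([580,208.4,190],0)
c=grab("wrist",9)
E
```

```text
t 10.95 tcp [542.4  82.7 187.5] jawaz -0.1 gap 41.6 j6 3.4 | shift [-0.22 12.57  3.75] turn [-0.1  0.5  0. ]
```

View pics/wrist9.png

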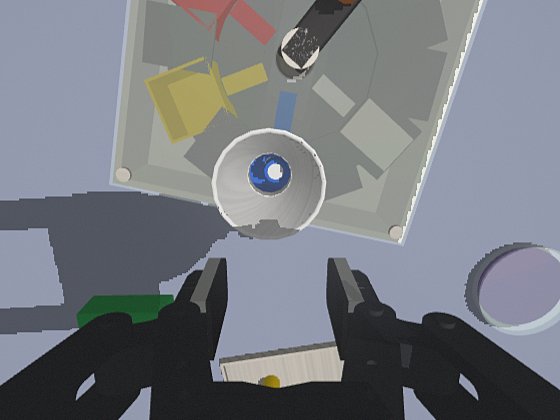

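```bash
python3 - <<'E'
from h import *
for f in("wrist6","wrist9"):
    c=load(f+".npz"); X=cloud(c,c["d"]); u0,v0=(272,175)
    q=X[150:200,248:300]; m=(q[...,2]<65)&(np.hypot(q[...,0]-539,q[...,1]-104)<18); z=q[m][:,2]
    print(f,np.histogram(z,bins=range(5,70,5)))
    t=q[m&(abs(q[...,2]-np.percentile(z,60))<60)]
    for lo,hi in((30,38),(48,58)): 
        w=q[m&(q[...,2]>lo)&(q[...,2]<hi)]; print(lo,len(w),w.mean(0) if len(w) else "")
E
python3 - <<'E'
import cv2;p=cv2.imread("pics/wrist9.png");cv2.imwrite("pics/w9c.png",cv2.resize(p[120:250,200:340],None,fx=4,fy=4,interpolation=cv2.INTER_CUBIC))
E
```

```text
wrist6 (array([  0, 454,   8,   1,   2, 334,  14,   0,   0,   0,   0,   1]), array([ 5, 10, 15, 20, 25, 30, 35, 40, 45, 50, 55, 60, 65]))
30 348 [539.62212852 105.64959105  33.77199175]
48 0 
wrist9 (array([  0, 245,   9,   2,   4,  91,  14,  20,  20, 406,  20,   0]), array([ 5, 10, 15, 20, 25, 30, 35, 40, 45, 50, 55, 60, 65]))
30 100 [537.19885451 109.24433817  33.84396133]
48 430 [542.75872631 103.22167245  53.72644783]
```

View pics/w9c.png

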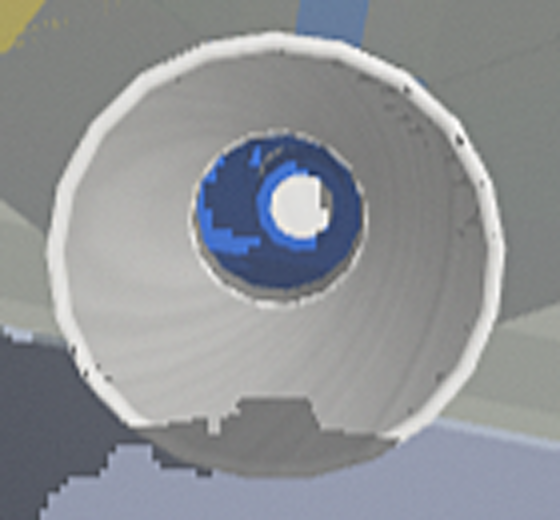

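Emit:
servo_tool --commands '[[[130, -0.3, 12.6, 3.7, 0, 0.5, 0], [130, -0.3, 12.6, 3.7, 0, 0.5, 0], [130, -0.3, 12.6, 3.7, 0, 0.5, 0], [130, -0.3, 12.6, 3.7, 0, 0.5, 0], [130, -0.3, 12.6, 3.7, 0, 0.5, 0], [130, -0.3, 12.6, 3.7, 0, 0.5, 0]]]'

```text
time: 11.6
tool_pos: [577.4, 208.6, 185.8]
tcp_rot: [-175.6, 89.7, -175.7]
ft_force: [0.4, -0.6, -0.4]
finger_gap: 41.9
```

```bash
python3 - <<'E'
from h import *
plan([580,208.4,127],0)
c=grab("wrist",10)
X=cloud(c,c["d"]); m=masks(c["p"])["orange"]
for b,st,ce in blobs(m,20): print(st.tolist(),ce, X[b].min(0).round(1),X[b].max(0).round(1))
t=(X[...,2]>150)&(X[...,2]<158)&(abs(X[...,0]-580)<20)&(abs(X[...,1]-208)<20)
for b,st,ce in blobs(t,20): print("top",st.tolist(),ce,X[b].mean(0).round(1),ray(c,*ce,154).round(1))
E
```

```text
t 11.6 tcp [577.4 208.6 185.8] jawaz -0.1 gap 41.9 j6 15.1 | shift [ 5.88 -0.02  0.29] turn [-0.1 -0.3  0. ]
[0, 0, 44, 15, 526] [19.33269962  5.97338403] [365.4 279.6   2.1] [578.9 356.4 329.1]
[266, 217, 27, 42, 814] [278.95208845 236.5970516 ] [572.2 168.   72. ] [586.5 279.6 329.1]
top [266, 232, 27, 27, 568] [279.02640845 245.36443662] [578.9 209.  154.2] [578.9 208.9 154. ]
```

View pics/wrist10.png

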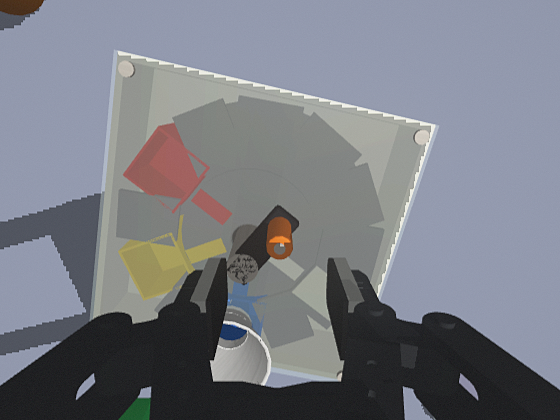

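Emit:
servo_tool --commands '[[[130, 4, 0, 0, 0, -0.2, 0], [130, 5.8, 0, 0, 0, -0.2, 0], [130, 5.8, 0, 0, 0, -0.2, 0], [130, 5.8, 0, 0, 0, -0.2, 0]]]'

```text
time: 12.05
tool_pos: [577.3, 208.5, 128.4]
tcp_rot: [-177.2, 89.9, -177.3]
ft_force: [0.2, 0.7, 0.4]
finger_gap: 42.0
```

```bash
python3 - <<'E'
from h import *
plan([579,208.9,127],0)
E
```

```text
t 12.05 tcp [577.3 208.5 128.4] jawaz -0.1 gap 42.0 j6 15.2 | shift [0.14 0.04 0.17] turn [-0.1 -0.1  0. ]
```

Emit:
servo_tool --commands '[[[255, 0.1, 0, 0.1, 0, 0, 0], [255, 0.1, 0, 0.1, 0, 0, 0], [255, 0.1, 0, 0.1, 0, 0, 0], [255, 0.1, 0, 0.1, 0, 0, 0], [255, 0.1, 0, 0.1, 0, 0, 0]]]' --force 30

```text
time: 12.55
tool_pos: [579.2, 209.1, 128.9]
tcp_rot: [-10.6, 90.0, -10.7]
ft_force: [-2.1, -2.6, 6.2]
finger_gap: 12.6
```

Emit:
servo_tool --commands '[[[255, 0, 0.36, -0.5, 0, 0, 0], [255, 0, 0.62, -1.08, 0, 0, 0], [255, 0, 0.79, -1.69, 0, 0, 0], [255, 0, 0.84, -2.31, 0, 0, 0], [255, 0, 0.79, -2.94, 0, 0, 0], [255, 0, 0.67, -3.4, 0, 0, 0], [255, 0, 0.67, -3.4, 0, 0, 0], [255, 0, 0.67, -3.4, 0, 0, 0]]]'

```text
time: 13.35
tool_pos: [545.0, 216.4, 128.9]
tcp_rot: [38.4, 89.9, 38.4]
ft_force: [-1.5, -2.2, 7.5]
finger_gap: 12.8
```

```bash
python3 - <<'E'
from h import *
plan([544.5,214.9,127],0)
E
```

```text
t 13.35 tcp [545.  216.4 128.9] jawaz -0.1 gap 12.8 j6 16.7 | shift [ 0.19 -0.15 -0.05] turn [-0.1  0.1 -0. ]
```

Emit:
servo_tool --commands '[[[130, 0, 0, 0, 0, 0, 0], [130, 0, 0, 0, 0, 0, 0], [130, 0, 0, 0, 0, 0, 0], [130, -4, 0, 0, 0, 0, 0], [130, -7, -3, 0, 0, 0, 0], [130, -7, -8, 0, 0, 0, 0], [130, -7, -13.5, 0, 0, 0, 0], [130, -7, -13.5, 0, 0, 0, 0]]]'

```text
time: 14.15
tool_pos: [544.2, 76.4, 197.1]
tcp_rot: [-130.1, 89.9, -130.4]
ft_force: [-1.0, -0.4, 0.1]
finger_gap: 42.0
```

Emit:
servo_tool --commands '[[[130, 0, 0, 0, 0, 0, 0], [130, 0, 0, 0, 0, 0, 0]]]'

```text
time: 14.35
tool_pos: [544.1, 81.8, 196.7]
tcp_rot: [164.8, 89.9, 164.7]
ft_force: [0.7, 0.4, -0.5]
finger_gap: 41.8
```

```bash
python3 - <<'E'
from h import *
plan([597,-198,178],0)
c=grab("wrist",11)
for k,m in masks(c["p"]).items():
    for b,st,ce in blobs(m,20):
        q=ray(c,*ce,62); print(k,st.tolist(),ce.round(),q.round(1), np.degrees(np.arctan2(q[1]-180.6,q[0]-555.3)).round(1))
E
```

```text
t 14.35 tcp [544.1  81.8 196.7] jawaz -0.1 gap 41.8 j6 3.3 | shift [  1.84 -27.97   5.34] turn [-0.1 -0.1 -0. ]
yellow [250, 151, 39, 37, 1114] [269. 169.] [538.5 102.9  62. ] -102.2
yellow [264, 369, 16, 19, 241] [272. 377.] [539.5 -87.6  62. ] -93.4
green [83, 289, 94, 35, 2224] [129. 303.] [418.9 -11.9  62. ] -125.3
```

View pics/wrist11.png

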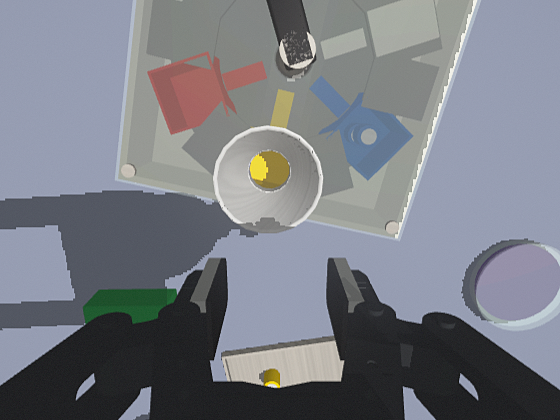

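Emit:
servo_tool --commands '[[[130, 2, -27.5, 5.4, 0, 0, 0], [130, 2, -27.5, 5.4, 0, 0, 0], [130, 2, -27.5, 5.4, 0, 0, 0], [130, 2, -27.5, 5.4, 0, 0, 0], [130, 2, -27.5, 5.4, 0, 0, 0], [130, 2, -27.5, 5.4, 0, 0, 0], [130, 2, -27.5, 5.4, 0, 0, 0], [130, 2, -27.5, 5.4, 0, 0, 0]]]'

```text
time: 15.2
tool_pos: [598.0, -193.0, 176.1]
tcp_rot: [159.7, 89.8, 159.6]
ft_force: [-0.8, -0.2, -0.6]
finger_gap: 41.9
```

```bash
python3 - <<'E'
from h import *
c=grab("wrist",12); S=stubs(c)
for k,P in S:
    if k=="yellow": plan([P[0],P[1],7],0)
E
```

```text
yellow 271 px 200 116 r 11.7 zt 24.4 pos [ 538.7 -133.4   24.4] mean [ 538.4 -133.5   23.8]
yellow 200 px 286 163 r 10.9 zt 24.3 pos [ 605.8 -170.3   24.3] mean [ 605.8 -170.5   23.8]
red 262 px 206 180 r 11.0 zt 24.4 pos [ 540.9 -184.3   24.4] mean [ 541.  -184.    23.9]
red 253 px 227 233 r 10.2 zt 24.2 pos [ 555.8 -229.9   24.2] mean [ 555.7 -230.3   23.8]
t 15.25 tcp [ 598.  -192.3  176.4] jawaz -0.0 gap 41.9 j6 -22.5 | shift [16.96  5.87 -5.89] turn [-0.  -0.1 -0.1]
t 15.25 tcp [ 598.  -192.3  176.4] jawaz -0.0 gap 41.9 j6 -22.5 | shift [16.94  2.19  0.82] turn [-0.  -0.1 -0.1]
```

Go to yellow at (605.8, -170.3): shift 16.9, 2.2, 0.8, leaving a settle near the bottom.

Emit:
servo_tool --commands '[[[130, 3, 2.2, 0.8, 0, 0, 0], [130, 8, 2.2, 0.8, 0, 0, 0], [130, 12, 2.2, 0.8, 0, 0, 0], [130, 12, 2.2, 0.8, 0, 0, 0], [130, 12, 2.2, 0.8, 0, 0, 0], [130, 12, 2.2, 0.8, 0, 0, 0]]]'

```text
time: 15.85
tool_pos: [607.8, -172.0, 60.4]
tcp_rot: [-29.6, 89.8, -29.6]
ft_force: [0.2, -0.6, -0.8]
finger_gap: 42.3
```

```bash
python3 - <<'E'
from h import *
plan([605.8,-170.4,7],0)
E
```

```text
t 15.85 tcp [ 607.8 -172.    60.4] jawaz -0.0 gap 42.3 j6 -20.4 | shift [ 5.34  0.16 -0.22] turn [-0.   0.2  0.1]
```

Emit:
servo_tool --commands '[[[130, 4, 0.1, -0.1, 0, 0.1, 0], [130, 5.2, 0.1, -0.1, 0, 0.1, 0], [130, 5.2, 0.1, -0.1, 0, 0.1, 0], [130, 5.2, 0.1, -0.1, 0, 0.1, 0], [255, 5.2, 0.1, -0.1, 0, 0.1, 0], [255, 5.2, 0.1, -0.1, 0, 0.1, 0], [255, 5.2, 0.1, -0.1, 0, 0.1, 0], [255, 5.2, 0.1, -0.1, 0, 0.1, 0]]]' --force 40

```text
time: 16.65
tool_pos: [605.9, -171.6, 7.0]
tcp_rot: [-122.4, 89.9, -122.5]
ft_force: [-1.2, -0.4, 5.8]
finger_gap: 16.3
```

Emit:
servo_tool --commands '[[[255, 0, 0, 0, 0, 0, 0], [255, -4, 0, 0, 0, 0, 0], [255, -9, 0, 0, 0, 0, 0], [255, -14, 0, 0, 0, 0, 0], [255, -14, 0, 0, 0, 0, 0], [255, -14, 0, 0, 0, 0, 0]]]'

```text
time: 17.25
tool_pos: [606.8, -171.7, 148.2]
tcp_rot: [-45.6, 89.8, -45.7]
ft_force: [0.1, -0.6, -0.2]
finger_gap: 16.2
```

```bash
python3 - <<'E'
from h import *
plan([538.3,104,152],0)
E
```

```text
t 17.25 tcp [ 606.8 -171.7  148.2] jawaz -0.1 gap 16.2 j6 -20.3 | shift [-0.45 27.56 -6.89] turn [-0.1  0.1  0.1]
```

Emit:
servo_tool --commands '[[[255, -0.5, 27.6, -6.8, 0, 0.1, 0], [255, -0.5, 27.6, -6.8, 0, 0.1, 0], [255, -0.5, 27.6, -6.8, 0, 0.1, 0], [255, -0.5, 27.6, -6.8, 0, 0.1, 0], [255, -0.5, 27.6, -6.8, 0, 0.1, 0], [255, -0.5, 27.6, -6.8, 0, 0.1, 0], [255, -0.5, 27.6, -6.8, 0, 0.1, 0], [255, -0.5, 27.6, -6.8, 0, 0.1, 0]]]'

```text
time: 18.05
tool_pos: [536.3, 105.5, 148.7]
tcp_rot: [-174.9, 89.6, -174.8]
ft_force: [0.2, 0.1, 0.3]
finger_gap: 15.9
```

```bash
python3 - <<'E'
from h import *
plan([538.3,104,119],0)
c=grab("wrist",13)
E
```

```text
t 18.05 tcp [536.3 105.5 148.7] jawaz 0.0 gap 15.9 j6 5.7 | shift [ 2.97 -0.15  0.22] turn [ 0.  -0.4  0. ]
```

View pics/wrist13.png

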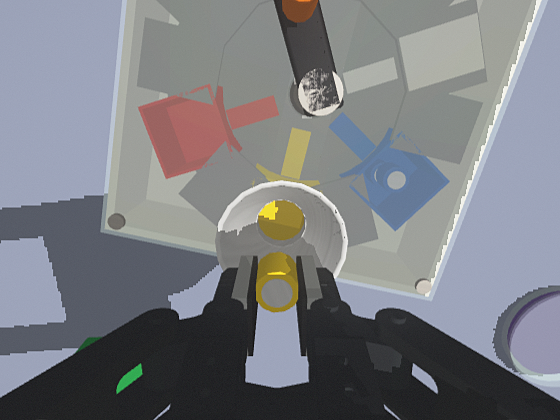

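Emit:
servo_tool --commands '[[[255, 3, -0.1, 0.1, 0, -0.2, 0], [255, 3, -0.1, 0.1, 0, -0.2, 0], [255, 3, -0.1, 0.1, 0, -0.2, 0], [130, 3, -0.1, 0.1, 0, -0.2, 0], [130, 3, -0.1, 0.1, 0, -0.2, 0], [130, 3, -0.1, 0.1, 0, -0.2, 0], [130, -3, -2, 0.1, 0, -0.2, 0], [130, -3, -2, 0.1, 0, -0.2, 0]]]'

```text
time: 18.9
tool_pos: [540.9, 84.4, 185.2]
tcp_rot: [-1.2, 89.7, -1.3]
ft_force: [1.4, -0.4, 0.3]
finger_gap: 41.8
```

```bash
cat >> h.py <<'E'
def well(c):
    X=cloud(c,c["d"]); m=(X[...,2]<75)&(np.hypot(X[...,0]-538.3,X[...,1]-104)<17)&(c["d"]>0)&(np.arange(420)[:,None]<250)
    h,e=np.histogram(X[m][:,2],bins=range(5,80,5)); print("well z hist",dict(zip(e.tolist(),h.tolist())))
E
python3 - <<'E'
from h import *
plan([555,-170,178],0)
c=grab("wrist",14); well(c)
E
```

```text
t 18.9 tcp [540.9  84.4 185.2] jawaz -0.1 gap 41.8 j6 3.6 | shift [  0.73 -25.44   1.45] turn [-0.1  0.3  0. ]
well z hist {5: 0, 10: 391, 15: 14, 20: 2, 25: 2, 30: 222, 35: 112, 40: 0, 45: 0, 50: 0, 55: 0, 60: 0, 65: 55, 70: 94}
```

View pics/wrist14.png

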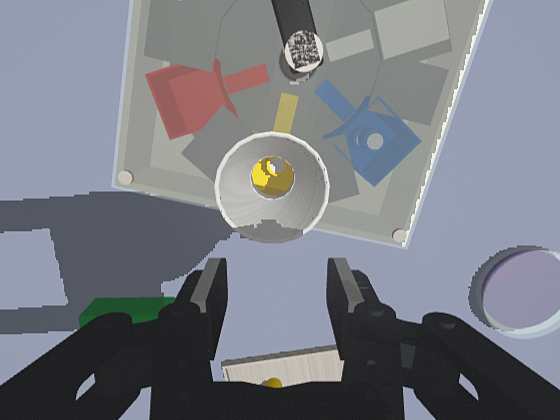

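Yellow stub stands in the well at (275,168). Next, yellow at (538.6,-133.4).

Emit:
servo_tool --commands '[[[130, 0.7, -22, 1, 0, 0.2, 0], [130, 0.7, -22, 1, 0, 0.2, 0], [130, 0.7, -22, 1, 0, 0.2, 0], [130, 0.7, -22, 1, 0, 0.2, 0], [130, 0.7, -22, 1, 0, 0.2, 0], [130, 0.7, -22, 1, 0, 0.2, 0], [130, 0.7, -22, 1, 0, 0.2, 0]]]'

```text
time: 19.65
tool_pos: [548.1, -134.9, 172.7]
tcp_rot: [174.3, 89.7, 174.1]
ft_force: [-0.2, 0.3, 0.3]
finger_gap: 42.1
```

```bash
python3 - <<'E'
from h import *
c=grab("wrist",15); S=stubs(c)
for k,P in S:
    if k=="yellow": plan([P[0],P[1],7],0)
E
```

```text
yellow 225 px 265 190 r 10.7 zt 24.3 pos [ 538.3 -133.2   24.3] mean [ 538.2 -133.3   23.8]
red 237 px 269 248 r 10.3 zt 24.2 pos [ 540.9 -183.5   24.2] mean [ 540.8 -183.7   23.7]
red 257 px 286 296 r 9.8 zt 24.0 pos [ 555.3 -229.5   24. ] mean [ 555.4 -227.8   23.7]
t 19.7 tcp [ 548.2 -134.2  172.8] jawaz -0.1 gap 41.8 j6 -18.8 | shift [16.59  0.08 -0.9 ] turn [-0.1 -0.3 -0. ]
```

Emit:
servo_tool --commands '[[[130, 4, 0.1, -1, 0, -0.2, 0], [130, 9, 0.1, -1, 0, -0.2, 0], [130, 12, 0.1, -1, 0, -0.2, 0], [130, 12, 0.1, -1, 0, -0.2, 0], [130, 12, 0.1, -1, 0, -0.2, 0], [130, 12, 0.1, -1, 0, -0.2, 0]]]'

```text
time: 20.3
tool_pos: [539.7, -133.9, 55.9]
tcp_rot: [-30.3, 89.9, -30.3]
ft_force: [-0.9, 0.4, -0.1]
finger_gap: 41.7
```

```bash
python3 - <<'E'
from h import *
plan([538.3,-133.3,7],0)
E
```

```text
t 20.3 tcp [ 539.7 -133.9   55.9] jawaz -0.0 gap 41.7 j6 -19.2 | shift [ 4.89  0.07 -0.15] turn [-0.   0.1  0.1]
```

Emit:
servo_tool --commands '[[[130, 3, 0, -0.1, 0, 0.1, 0], [130, 4.8, 0, -0.1, 0, 0.1, 0], [130, 4.8, 0, -0.1, 0, 0.1, 0], [130, 4.8, 0, -0.1, 0, 0.1, 0], [255, 4.8, 0, -0.1, 0, 0.1, 0], [255, 4.8, 0, -0.1, 0, 0.1, 0], [255, 4.8, 0, -0.1, 0, 0.1, 0], [255, 4.8, 0, -0.1, 0, 0.1, 0]]]'

```text
time: 21.1
tool_pos: [538.2, -134.5, 7.4]
tcp_rot: [-97.0, 89.9, -97.1]
ft_force: [-0.9, 0.1, 6.8]
finger_gap: 16.1
```

Emit:
servo_tool --commands '[[[255, 0, 0, 0, 0, 0, 0], [255, -4, 0, 0, 0, 0, 0], [255, -9, 0, 0, 0, 0, 0], [255, -14, 0, 0, 0, 0, 0], [255, -14, 0, 0, 0, 0, 0], [255, -14, 0, 0, 0, 0, 0]]]'

```text
time: 21.7
tool_pos: [538.8, -134.6, 148.3]
tcp_rot: [-43.0, 89.8, -43.0]
ft_force: [-0.0, -0.5, -1.3]
finger_gap: 15.8
```

```bash
python3 - <<'E'
from h import *
plan([538.3,104,152],0)
E
```

```text
t 21.7 tcp [ 538.8 -134.6  148.3] jawaz -0.1 gap 15.8 j6 -19.2 | shift [-0.41 23.86 -0.08] turn [-0.1  0.1  0.1]
```

Emit:
servo_tool --commands '[[[255, -0.4, 23.8, 0, 0, 0.1, 0], [255, -0.4, 23.8, 0, 0, 0.1, 0], [255, -0.4, 23.8, 0, 0, 0.1, 0], [255, -0.4, 23.8, 0, 0, 0.1, 0], [255, -0.4, 23.8, 0, 0, 0.1, 0], [255, -0.4, 23.8, 0, 0, 0.1, 0], [255, -0.4, 23.8, 0, 0, 0.1, 0], [255, -0.4, 23.8, 0, 0, 0.1, 0]]]'

```text
time: 22.5
tool_pos: [536.7, 103.1, 148.1]
tcp_rot: [-174.8, 89.6, -174.9]
ft_force: [-0.3, -1.4, 0.4]
finger_gap: 15.8
```

```bash
python3 - <<'E'
from h import *
plan([538.3,104,119],0)
c=grab("wrist",16)
E
```

```text
t 22.5 tcp [536.7 103.1 148.1] jawaz -0.1 gap 15.8 j6 5.6 | shift [2.91 0.09 0.18] turn [-0.1 -0.4  0. ]
```

View pics/wrist16.png

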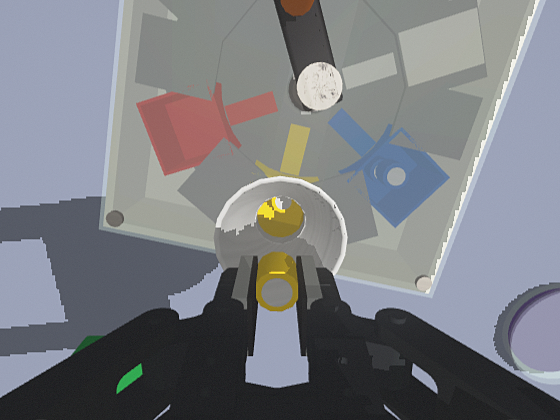

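Emit:
servo_tool --commands '[[[255, 3, 0.1, 0.1, 0, -0.2, 0], [255, 3, 0.1, 0.1, 0, -0.2, 0], [255, 3, 0.1, 0.1, 0, -0.2, 0], [130, 3, 0.1, 0.1, 0, -0.2, 0], [130, 3, 0.1, 0.1, 0, -0.2, 0], [130, 3, 0.1, 0.1, 0, -0.2, 0], [130, -3, -2, 0.1, 0, -0.2, 0], [130, -3, -2, 0.1, 0, -0.2, 0]]]'

```text
time: 23.35
tool_pos: [540.6, 83.3, 184.1]
tcp_rot: [-2.3, 89.8, -2.4]
ft_force: [1.2, 0.3, 0.3]
finger_gap: 41.8
```

```bash
python3 - <<'E'
from h import *
plan([544.9,215.5,190],0)
c=grab("wrist",17); well(c)
E
```

```text
t 23.35 tcp [540.6  83.3 184.1] jawaz -0.1 gap 41.8 j6 3.5 | shift [-0.59 13.22  0.41] turn [-0.1  0.2  0. ]
well z hist {5: 0, 10: 276, 15: 12, 20: 1, 25: 5, 30: 0, 35: 6, 40: 9, 45: 17, 50: 422, 55: 16, 60: 0, 65: 65, 70: 78}
```

View pics/wrist17.png

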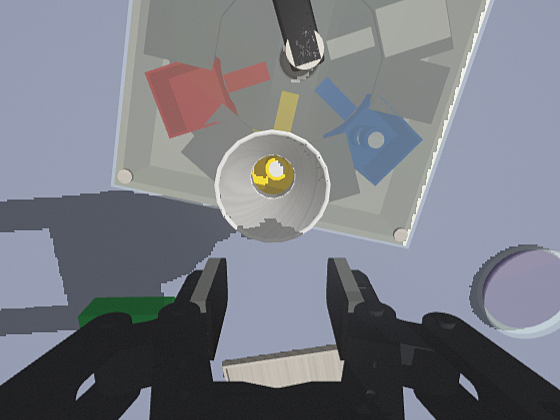

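Emit:
servo_tool --commands '[[[130, -1.5, 13.2, 0.3, 0, 0.1, 0], [130, -1.5, 13.2, 0.3, 0, 0.1, 0], [130, -1.5, 13.2, 0.3, 0, 0.1, 0], [130, -1.5, 13.2, 0.3, 0, 0.1, 0], [130, -1.5, 13.2, 0.3, 0, 0.1, 0], [130, -1.5, 13.2, 0.3, 0, 0.1, 0]]]'

```text
time: 24.0
tool_pos: [541.5, 215.3, 193.7]
tcp_rot: [-171.7, 89.8, -171.8]
ft_force: [0.1, -0.3, -0.2]
finger_gap: 41.8
```

```bash
cat >> h.py <<'E'
AX=np.array([555.3,180.6])
def handle(c):
    X=cloud(c,c["d"]); t=(X[...,2]>150)&(X[...,2]<158)&(np.hypot(X[...,0]-AX[0],X[...,1]-AX[1])<55)&(np.arange(420)[:,None]<330)
    b,st,ce=max(blobs(t,20),key=lambda q:q[1][4]); q=ray(c,*ce,154); d=q[:2]-AX
    print("handle",st.tolist(),q.round(1),"r",np.hypot(*d).round(1),"carousel",(np.degrees(np.arctan2(d[1],d[0]))+12.5).round(1)); return q
E
python3 - <<'E'
from h import *
c=grab("wrist",18); q=handle(c); plan([q[0],q[1],128],0)
E
```

```text
handle [271, 226, 26, 27, 527] [545.3 215.8 154. ] r 36.6 carousel 118.4
t 24.05 tcp [541.6 215.  193.7] jawaz -0.1 gap 42.0 j6 16.7 | shift [6.57 0.08 0.4 ] turn [-0.1 -0.2  0. ]
```

Emit:
servo_tool --commands '[[[130, 3, 0.1, 0.3, 0, -0.1, 0], [130, 6.5, 0.1, 0.3, 0, -0.1, 0], [130, 6.5, 0.1, 0.3, 0, -0.1, 0], [130, 6.5, 0.1, 0.3, 0, -0.1, 0], [255, 6.5, 0.1, 0.3, 0, -0.1, 0], [255, 6.5, 0.1, 0.3, 0, -0.1, 0], [255, 6.5, 0.1, 0.3, 0, -0.1, 0], [255, 6.5, 0.1, 0.3, 0, -0.1, 0]]]' --force 30

```text
time: 24.85
tool_pos: [545.9, 217.5, 131.6]
tcp_rot: [26.5, 89.9, 26.5]
ft_force: [-0.4, -0.1, 6.5]
finger_gap: 12.6
```

```bash
python3 - <<'E'
from h import *
plan([545.3,215.8,128],0)
for a in (115,125,135,145,155,163,167.5): 
    t=np.radians(a); print(a,((AX+36.3*np.array([np.cos(t),np.sin(t)])-[545.3,215.8])/10).round(2))
E
```

```text
t 24.85 tcp [545.9 217.5 131.6] jawaz -0.1 gap 12.6 j6 16.8 | shift [ 0.36 -0.17 -0.06] turn [-0.1  0.1 -0.1]
115 [-0.53 -0.23]
125 [-1.08 -0.55]
135 [-1.57 -0.95]
145 [-1.97 -1.44]
155 [-2.29 -1.99]
163 [-2.47 -2.46]
167.5 [-2.54 -2.73]
```

Emit:
servo_tool --commands '[[[255, 0, -0.23, -0.53, 0, 0, 0], [255, 0, -0.55, -1.08, 0, 0, 0], [255, 0, -0.95, -1.57, 0, 0, 0], [255, 0, -1.44, -1.97, 0, 0, 0], [255, 0, -2, -2.29, 0, 0, 0], [255, 0, -2.46, -2.47, 0, 0, 0], [255, 0, -2.75, -2.55, 0, 0, 0], [255, 0, -2.75, -2.55, 0, 0, 0]]]'

```text
time: 25.65
tool_pos: [520.1, 189.5, 131.6]
tcp_rot: [18.1, 89.9, 18.0]
ft_force: [-1.1, -1.2, 9.4]
finger_gap: 12.8
```

Emit:
servo_tool --commands '[[[255, 0, 0, 0, 0, 0, 0], [130, 0, 0, 0, 0, 0, 0], [130, 0, 0, 0, 0, 0, 0], [130, 0, 0, 0, 0, 0, 0], [130, -4, 0, 0, 0, 0, 0], [130, -6.5, 0, 0, 0, 0, 0], [130, -6.5, 0, 0, 0, 0, 0], [130, -6.5, 0, 0, 0, 0, 0]]]'

```text
time: 26.45
tool_pos: [519.3, 189.7, 194.5]
tcp_rot: [161.1, 90.0, 161.0]
ft_force: [-0.3, 0.7, -0.8]
finger_gap: 41.8
```

```bash
python3 - <<'E'
from h import *
c=grab("wrist",19); q=handle(c); plan([540,80,190],0)
E
```

```text
handle [266, 230, 25, 26, 517] [520.4 188.2 154. ] r 35.8 carousel 180.2
t 26.5 tcp [518.5 189.5 193.2] jawaz -0.1 gap 41.6 j6 14.8 | shift [  0.32 -10.95   2.16] turn [-0.1 -0.2  0. ]
```

Emit:
servo_tool --commands '[[[130, 0.8, -36, 2.5, 0, -0.2, 0], [130, 0.8, -36, 2.5, 0, -0.2, 0], [130, 0.8, -36, 2.5, 0, -0.2, 0], [130, 0.8, -36, 2.5, 0, -0.2, 0], [130, 0.8, -36, 2.5, 0, -0.2, 0], [130, 0.8, -36, 2.5, 0, -0.2, 0], [130, 0.8, -36, 2.5, 0, -0.2, 0], [130, 0.8, -36, 2.5, 0, -0.2, 0]]]'

```text
time: 27.3
tool_pos: [541.9, -174.9, 183.9]
tcp_rot: [-163.7, 89.9, -164.0]
ft_force: [-0.0, 0.6, 0.3]
finger_gap: 41.9
```

Emit:
servo_tool --commands '[[[130, 0, 0, 0, 0, 0, 0], [130, 0, 0, 0, 0, 0, 0]]]'

```text
time: 27.5
tool_pos: [542.8, -169.3, 184.8]
tcp_rot: [103.1, 89.9, 103.0]
ft_force: [0.3, 0.8, -0.3]
finger_gap: 41.9
```

```bash
python3 - <<'E'
from h import *
c=grab("wrist",20); S=stubs(c)
for k,P in S:
    if k=="red": plan([P[0],P[1],7],0)
E
```

```text
red 187 px 274 205 r 10.3 zt 24.2 pos [ 540.9 -183.6   24.2] mean [ 540.7 -183.9   23.7]
red 200 px 290 255 r 9.8 zt 24.2 pos [ 555.2 -229.5   24.2] mean [ 555.3 -230.    23.7]
t 27.55 tcp [ 543.1 -168.8  185.2] jawaz -0.0 gap 41.9 j6 -22.5 | shift [17.82 -1.5  -0.22] turn [-0.   0.  -0.1]
t 27.55 tcp [ 543.1 -168.8  185.2] jawaz -0.0 gap 41.9 j6 -22.5 | shift [17.81 -6.09  1.21] turn [-0.   0.  -0.1]
```

Emit:
servo_tool --commands '[[[130, 4, -1.5, -0.2, 0, 0, 0], [130, 9, -1.5, -0.2, 0, 0, 0], [130, 13, -1.5, -0.2, 0, 0, 0], [130, 13, -1.5, -0.2, 0, 0, 0], [130, 13, -1.5, -0.2, 0, 0, 0], [130, 13, -1.5, -0.2, 0, 0, 0]]]'

```text
time: 28.15
tool_pos: [543.9, -185.4, 59.3]
tcp_rot: [-16.6, 89.7, -16.6]
ft_force: [0.8, -0.5, 0.2]
finger_gap: 41.5
```

```bash
python3 - <<'E'
from h import *
plan([540.9,-183.7,7],0)
E
```

```text
t 28.15 tcp [ 543.9 -185.4   59.3] jawaz -0.0 gap 41.5 j6 -24.0 | shift [ 5.23  0.18 -0.33] turn [-0.   0.3  0.1]
```

Emit:
servo_tool --commands '[[[130, 3, 0.1, -0.3, 0, 0.2, 0], [130, 5.1, 0.1, -0.3, 0, 0.2, 0], [130, 5.1, 0.1, -0.3, 0, 0.2, 0], [130, 5.1, 0.1, -0.3, 0, 0.2, 0], [255, 5.1, 0.1, -0.3, 0, 0.2, 0], [255, 5.1, 0.1, -0.3, 0, 0.2, 0], [255, 5.1, 0.1, -0.3, 0, 0.2, 0], [255, 5.1, 0.1, -0.3, 0, 0.2, 0]]]' --force 40

```text
time: 28.95
tool_pos: [540.6, -185.2, 7.7]
tcp_rot: [-39.0, 89.9, -39.1]
ft_force: [-1.0, 0.5, 6.7]
finger_gap: 16.0
```

Emit:
servo_tool --commands '[[[255, 0, 0, 0, 0, 0, 0], [255, -4, 0, 0, 0, 0, 0], [255, -9, 0, 0, 0, 0, 0], [255, -14, 0, 0, 0, 0, 0], [255, -14, 0, 0, 0, 0, 0], [255, -14, 0, 0, 0, 0, 0]]]'

```text
time: 29.55
tool_pos: [540.9, -185.3, 148.6]
tcp_rot: [-32.6, 89.7, -32.7]
ft_force: [-0.0, 0.7, -1.2]
finger_gap: 15.9
```

```bash
python3 - <<'E'
from h import *
plan([538.3,104,152],0)
E
```

```text
t 29.55 tcp [ 540.9 -185.3  148.6] jawaz -0.1 gap 15.9 j6 -23.9 | shift [-0.42 28.93 -0.3 ] turn [-0.1  0.2  0.1]
```

Emit:
servo_tool --commands '[[[255, -0.4, 28.9, -0.2, 0, 0.2, 0], [255, -0.4, 28.9, -0.2, 0, 0.2, 0], [255, -0.4, 28.9, -0.2, 0, 0.2, 0], [255, -0.4, 28.9, -0.2, 0, 0.2, 0], [255, -0.4, 28.9, -0.2, 0, 0.2, 0], [255, -0.4, 28.9, -0.2, 0, 0.2, 0], [255, -0.4, 28.9, -0.2, 0, 0.2, 0], [255, -0.4, 28.9, -0.2, 0, 0.2, 0]]]'

```text
time: 30.35
tool_pos: [536.4, 105.2, 147.7]
tcp_rot: [-175.7, 89.6, -175.6]
ft_force: [0.7, -0.9, 0.6]
finger_gap: 15.9
```

```bash
python3 - <<'E'
from h import *
plan([538.3,104,119],0)
c=grab("wrist",21)
E
```

```text
t 30.35 tcp [536.4 105.2 147.7] jawaz 0.1 gap 15.9 j6 5.7 | shift [ 2.87 -0.12  0.21] turn [ 0.1 -0.4  0. ]
```

View pics/wrist21.png

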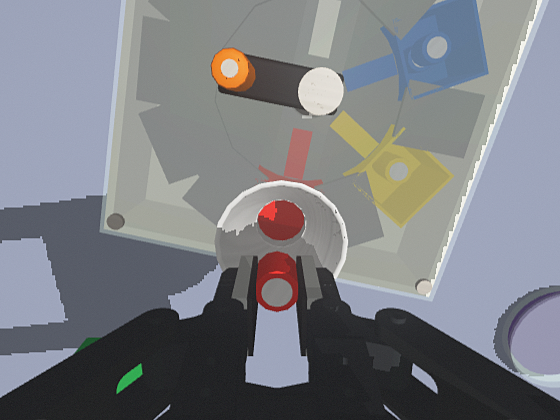

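Red well is under the funnel (281,220) and the stub is held.

Emit:
servo_tool --commands '[[[255, 2.9, 0, 0.1, 0, -0.2, 0], [255, 2.9, 0, 0.1, 0, -0.2, 0], [255, 2.9, 0, 0.1, 0, -0.2, 0], [130, 2.9, 0, 0.1, 0, -0.2, 0], [130, 2.9, 0, 0.1, 0, -0.2, 0], [130, 2.9, 0, 0.1, 0, -0.2, 0], [130, -3, -2, 0.1, 0, -0.2, 0], [130, -3, -2, 0.1, 0, -0.2, 0]]]'

```text
time: 31.2
tool_pos: [540.9, 83.8, 184.3]
tcp_rot: [-1.6, 89.7, -1.7]
ft_force: [0.8, 0.3, 1.4]
finger_gap: 42.0
```

```bash
python3 - <<'E'
from h import *
plan([555,-200,178],0)
c=grab("wrist",22); well(c)
E
```

```text
t 31.2 tcp [540.9  83.8 184.3] jawaz -0.1 gap 42.0 j6 3.6 | shift [  0.64 -28.38   1.45] turn [-0.1  0.3  0. ]
well z hist {5: 0, 10: 374, 15: 15, 20: 2, 25: 1, 30: 344, 35: 16, 40: 0, 45: 0, 50: 0, 55: 0, 60: 0, 65: 59, 70: 102}
```

View pics/wrist22.png

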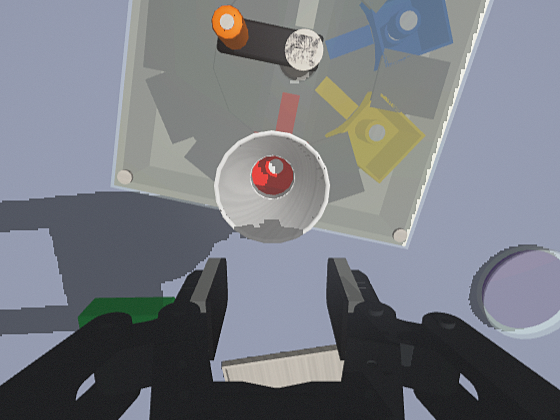

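In. Last red near (555,-230).

Emit:
servo_tool --commands '[[[130, 0.6, -29, 1.4, 0, 0.2, 0], [130, 0.6, -29, 1.4, 0, 0.2, 0], [130, 0.6, -29, 1.4, 0, 0.2, 0], [130, 0.6, -29, 1.4, 0, 0.2, 0], [130, 0.6, -29, 1.4, 0, 0.2, 0], [130, 0.6, -29, 1.4, 0, 0.2, 0], [130, 0.6, -29, 1.4, 0, 0.2, 0], [130, 0.6, -29, 1.4, 0, 0.2, 0]]]'

```text
time: 32.05
tool_pos: [551.8, -206.1, 172.5]
tcp_rot: [173.3, 89.7, 173.1]
ft_force: [1.5, -0.1, -0.8]
finger_gap: 42.0
```

```bash
python3 - <<'E'
from h import *
c=grab("wrist",23); S=stubs(c)
for k,P in S:
    if k=="red": plan([P[0],P[1],7],0)
E
```

```text
red 196 px 281 220 r 10.6 zt 24.3 pos [ 555.4 -229.8   24.3] mean [ 555.4 -230.2   23.8]
t 32.1 tcp [ 552.  -205.1  172.6] jawaz -0.1 gap 41.9 j6 -25.2 | shift [16.56 -2.49  0.44] turn [-0.1 -0.3 -0. ]
```

Emit:
servo_tool --commands '[[[130, 4, -2.5, 0.3, 0, -0.2, 0], [130, 9, -2.5, 0.3, 0, -0.2, 0], [130, 12, -2.5, 0.3, 0, -0.2, 0], [130, 12, -2.5, 0.3, 0, -0.2, 0], [130, 12, -2.5, 0.3, 0, -0.2, 0], [130, 12, -2.5, 0.3, 0, -0.2, 0]]]'

```text
time: 32.7
tool_pos: [556.6, -230.5, 56.1]
tcp_rot: [-41.2, 89.8, -41.2]
ft_force: [0.7, 0.4, 0.8]
finger_gap: 42.1
```

```bash
python3 - <<'E'
from h import *
plan([555.4,-230,7],0)
E
```

```text
t 32.7 tcp [ 556.6 -230.5   56.1] jawaz -0.0 gap 42.1 j6 -27.3 | shift [ 4.91  0.06 -0.13] turn [-0.   0.1  0.1]
```

Emit:
servo_tool --commands '[[[130, 3, 0, -0.1, 0, 0.1, 0], [130, 4.8, 0, -0.1, 0, 0.1, 0], [130, 4.8, 0, -0.1, 0, 0.1, 0], [130, 4.8, 0, -0.1, 0, 0.1, 0], [255, 4.8, 0, -0.1, 0, 0.1, 0], [255, 4.8, 0, -0.1, 0, 0.1, 0], [255, 4.8, 0, -0.1, 0, 0.1, 0], [255, 4.8, 0, -0.1, 0, 0.1, 0]]]'

```text
time: 33.5
tool_pos: [555.0, -231.2, 7.5]
tcp_rot: [-100.0, 89.9, -100.1]
ft_force: [-0.8, 1.2, 7.1]
finger_gap: 16.1
```

Emit:
servo_tool --commands '[[[255, 0, 0, 0, 0, 0, 0], [255, -4, 0, 0, 0, 0, 0], [255, -9, 0, 0, 0, 0, 0], [255, -14, 0, 0, 0, 0, 0], [255, -14, 0, 0, 0, 0, 0], [255, -14, 0, 0, 0, 0, 0]]]'

```text
time: 34.1
tool_pos: [555.7, -231.4, 148.5]
tcp_rot: [-55.8, 89.8, -55.9]
ft_force: [-0.6, -0.0, -0.9]
finger_gap: 15.6
```

```bash
python3 - <<'E'
from h import *
plan([538.3,104,152],0)
E
```

```text
t 34.1 tcp [ 555.7 -231.4  148.5] jawaz -0.1 gap 15.6 j6 -27.3 | shift [-0.45 33.53 -1.78] turn [-0.1  0.1  0.2]
```

Emit:
servo_tool --commands '[[[255, -0.4, 33.4, -1.7, 0, 0.1, 0], [255, -0.4, 33.4, -1.7, 0, 0.1, 0], [255, -0.4, 33.4, -1.7, 0, 0.1, 0], [255, -0.4, 33.4, -1.7, 0, 0.1, 0], [255, -0.4, 33.4, -1.7, 0, 0.1, 0], [255, -0.4, 33.4, -1.7, 0, 0.1, 0], [255, -0.4, 33.4, -1.7, 0, 0.1, 0], [255, -0.4, 33.4, -1.7, 0, 0.1, 0]]]'

```text
time: 34.9
tool_pos: [535.7, 107.7, 147.5]
tcp_rot: [171.8, 89.5, 171.9]
ft_force: [0.2, -1.0, -0.3]
finger_gap: 16.3
```

Emit:
servo_tool --commands '[[[255, 0, 0, 0, 0, 0, 0], [255, 0, 0, 0, 0, 0, 0]]]'

```text
time: 35.1
tool_pos: [536.9, 102.6, 148.1]
tcp_rot: [-174.9, 89.6, -175.0]
ft_force: [0.1, -0.2, -0.1]
finger_gap: 16.2
```

```bash
python3 - <<'E'
from h import *
plan([538.3,104,119],0)
c=grab("wrist",24)
E
```

```text
t 35.1 tcp [536.9 102.6 148.1] jawaz -0.1 gap 16.2 j6 5.6 | shift [2.91 0.15 0.16] turn [-0.1 -0.4  0. ]
```

View pics/wrist24.png

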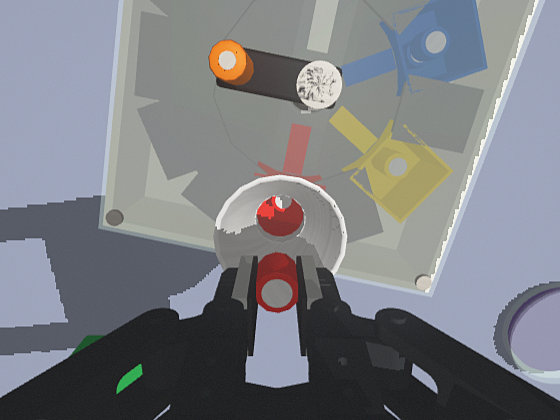

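Emit:
servo_tool --commands '[[[255, 2.9, 0.1, 0.1, 0, -0.2, 0], [255, 2.9, 0.1, 0.1, 0, -0.2, 0], [255, 2.9, 0.1, 0.1, 0, -0.2, 0], [130, 2.9, 0.1, 0.1, 0, -0.2, 0], [130, 2.9, 0.1, 0.1, 0, -0.2, 0], [130, 2.9, 0.1, 0.1, 0, -0.2, 0], [130, -3, -2, 0.1, 0, -0.2, 0], [130, -3, -2, 0.1, 0, -0.2, 0]]]'

```text
time: 35.95
tool_pos: [540.8, 82.8, 184.2]
tcp_rot: [-1.9, 89.7, -2.0]
ft_force: [1.3, 0.3, 0.8]
finger_gap: 41.9
```

```bash
python3 - <<'E'
from h import *
plan([520.4,188.2,195],0)
c=grab("wrist",25); well(c)
E
```

```text
t 35.95 tcp [540.8  82.8 184.2] jawaz -0.1 gap 41.9 j6 3.4 | shift [-1.09 10.54 -2.05] turn [-0.1  0.3  0. ]
well z hist {5: 0, 10: 259, 15: 8, 20: 2, 25: 1, 30: 10, 35: 14, 40: 19, 45: 20, 50: 421, 55: 14, 60: 0, 65: 61, 70: 88}
```

View pics/wrist25.png

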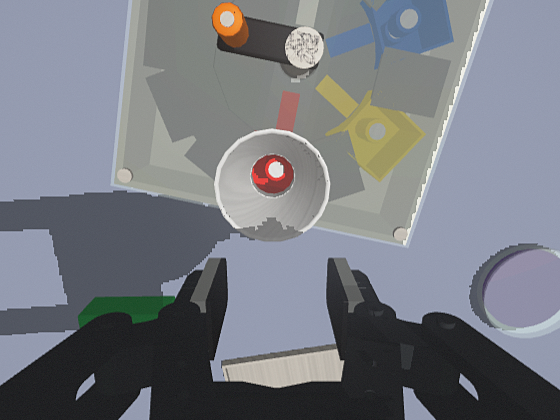

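Emit:
servo_tool --commands '[[[130, -1.3, 10.5, -2, 0, 0.2, 0], [130, -1.3, 10.5, -2, 0, 0.2, 0], [130, -1.3, 10.5, -2, 0, 0.2, 0], [130, -1.3, 10.5, -2, 0, 0.2, 0], [130, -1.3, 10.5, -2, 0, 0.2, 0], [130, -1.3, 10.5, -2, 0, 0.2, 0]]]'

```text
time: 36.6
tool_pos: [518.8, 187.3, 191.6]
tcp_rot: [-174.0, 89.7, -174.1]
ft_force: [0.1, -0.2, 0.1]
finger_gap: 41.9
```

```bash
python3 - <<'E'
from h import *
c=grab("wrist",26); q=handle(c); plan([q[0],q[1],129],0)
E
```

```text
handle [267, 227, 26, 27, 535] [520.4 188.2 154. ] r 35.7 carousel 180.2
t 36.65 tcp [518.8 187.3 191.7] jawaz -0.2 gap 41.5 j6 14.6 | shift [6.27 0.1  0.19] turn [-0.2 -0.3  0. ]
```

Emit:
servo_tool --commands '[[[130, 3, 0.1, 0.1, -0.2, -0.2, 0], [130, 6.2, 0.1, 0.1, -0.2, -0.2, 0], [130, 6.2, 0.1, 0.1, -0.2, -0.2, 0], [130, 6.2, 0.1, 0.1, -0.2, -0.2, 0], [255, 6.2, 0.1, 0.1, -0.2, -0.2, 0], [255, 6.2, 0.1, 0.1, -0.2, -0.2, 0], [255, 6.2, 0.1, 0.1, -0.2, -0.2, 0], [255, 6.2, 0.1, 0.1, -0.2, -0.2, 0]]]' --force 30

```text
time: 37.45
tool_pos: [520.1, 189.9, 132.4]
tcp_rot: [59.4, 90.0, 59.5]
ft_force: [-4.4, -1.0, 5.7]
finger_gap: 12.2
```

```bash
python3 - <<'E'
from h import *
plan([520.4,188.2,128],0)
f=lambda a:AX+36*np.array([np.cos(np.radians(a)),np.sin(np.radians(a))])
for s,l in((167.7,(157,147,137,127,117,107,97,90)),(90,(80,70,60,50,40,30,20,10)),(10,(0,-6,-12.5))):
    print(s,[(a,((f(a)-f(s))/10).round(2).tolist()) for a in l])
E
```

```text
t 37.45 tcp [520.1 189.9 132.4] jawaz 0.1 gap 12.2 j6 14.6 | shift [ 0.44 -0.17  0.03] turn [ 0.1  0.  -0. ]
167.7 [(157, [0.2, 0.64]), (147, [0.5, 1.19]), (137, [0.88, 1.69]), (127, [1.35, 2.11]), (117, [1.88, 2.44]), (107, [2.46, 2.68]), (97, [3.08, 2.81]), (90, [3.52, 2.83])]
90 [(80, [0.63, -0.05]), (70, [1.23, -0.22]), (60, [1.8, -0.48]), (50, [2.31, -0.84]), (40, [2.76, -1.29]), (30, [3.12, -1.8]), (20, [3.38, -2.37]), (10, [3.55, -2.97])]
10 [(0, [0.05, -0.63]), (-6, [0.03, -1.0]), (-12.5, [-0.03, -1.4])]
```

Emit:
servo_tool --commands '[[[255, 0, 0.64, 0.2, 0, 0, 0], [255, 0, 1.19, 0.5, 0, 0, 0], [255, 0, 1.69, 0.88, 0, 0, 0], [255, 0, 2.11, 1.35, 0, 0, 0], [255, 0, 2.44, 1.88, 0, 0, 0], [255, 0, 2.68, 2.46, 0, 0, 0], [255, 0, 2.81, 3.08, 0, 0, 0], [255, 0, 2.83, 3.52, 0, 0, 0]]]'

```text
time: 38.25
tool_pos: [556.0, 218.8, 132.4]
tcp_rot: [46.1, 89.9, 46.3]
ft_force: [-2.6, 0.4, 7.5]
finger_gap: 13.1
```

Emit:
servo_tool --commands '[[[255, 0, -0.05, 0.63, 0, 0, 0], [255, 0, -0.22, 1.23, 0, 0, 0], [255, 0, -0.48, 1.8, 0, 0, 0], [255, 0, -0.84, 2.31, 0, 0, 0], [255, 0, -1.29, 2.76, 0, 0, 0], [255, 0, -1.8, 3.12, 0, 0, 0], [255, 0, -2.37, 3.38, 0, 0, 0], [255, 0, -2.97, 3.55, 0, 0, 0]]]'

```text
time: 39.05
tool_pos: [591.0, 188.8, 132.4]
tcp_rot: [67.5, 89.9, 67.6]
ft_force: [-6.3, 1.9, 9.2]
finger_gap: 12.7
```

Emit:
servo_tool --commands '[[[255, 0, -0.63, 0.05, 0, 0, 0], [255, 0, -1, 0.03, 0, 0, 0], [255, 0, -1.4, -0.03, 0, 0, 0], [255, 0, -1.4, -0.03, 0, 0, 0], [255, 0, -1.4, -0.03, 0, 0, 0], [255, 0, -1.4, -0.03, 0, 0, 0]]]'

```text
time: 39.65
tool_pos: [590.5, 174.5, 132.4]
tcp_rot: [63.6, 90.0, 63.7]
ft_force: [-4.2, 0.1, 8.1]
finger_gap: 12.5
```

Emit:
servo_tool --commands '[[[130, 0, 0, 0, 0, 0, 0], [130, 0, 0, 0, 0, 0, 0], [130, 0, 0, 0, 0, 0, 0], [130, -4, 0, 0, 0, 0, 0], [130, -6.5, 0, 0, 0, 0, 0], [130, -6.5, 0, 0, 0, 0, 0], [130, -6.5, 0, 0, 0, 0, 0]]]'

```text
time: 40.35
tool_pos: [590.5, 174.4, 195.8]
tcp_rot: [90.1, 90.0, 90.2]
ft_force: [-0.3, 0.3, 0.5]
finger_gap: 41.8
```

```bash
python3 - <<'E'
from h import *
c=grab("wrist",27); q=handle(c); plan([540,80,195],0)
E
```

```text
handle [264, 228, 26, 27, 516] [590.7 173.1 154. ] r 36.2 carousel 0.6
t 40.4 tcp [589.7 174.3 194.4] jawaz 0.1 gap 42.2 j6 11.6 | shift [-0.05 -9.42 -4.99] turn [ 0.1 -0.1  0. ]
```

Now view the home mark and check squareness.

Emit:
servo_tool --commands '[[[130, -3, -9.4, -5, 0, 0, 0], [130, -3, -9.4, -5, 0, 0, 0], [130, -3, -9.4, -5, 0, 0, 0], [130, -3, -9.4, -5, 0, 0, 0], [130, -3, -9.4, -5, 0, 0, 0]]]'

```text
time: 40.9
tool_pos: [539.9, 80.7, 224.0]
tcp_rot: [170.7, 89.8, 170.8]
ft_force: [0.5, -0.3, -0.1]
finger_gap: 42.0
```

```bash
python3 - <<'E'
from h import *
plan([540,80,220],0)
c=grab("wrist",28); p=c["p"]
cv2.imwrite("pics/w28c.png",cv2.resize(p[0:260,120:460],None,fx=2.2,fy=2.2,interpolation=cv2.INTER_CUBIC)[:,:,::-1])
E
```

```text
t 40.9 tcp [539.9  80.7 224. ] jawaz 0.1 gap 42.0 j6 3.0 | shift [ 0.4  -0.07  0.01] turn [ 0.1 -0.2 -0. ]
```

View pics/w28c.png

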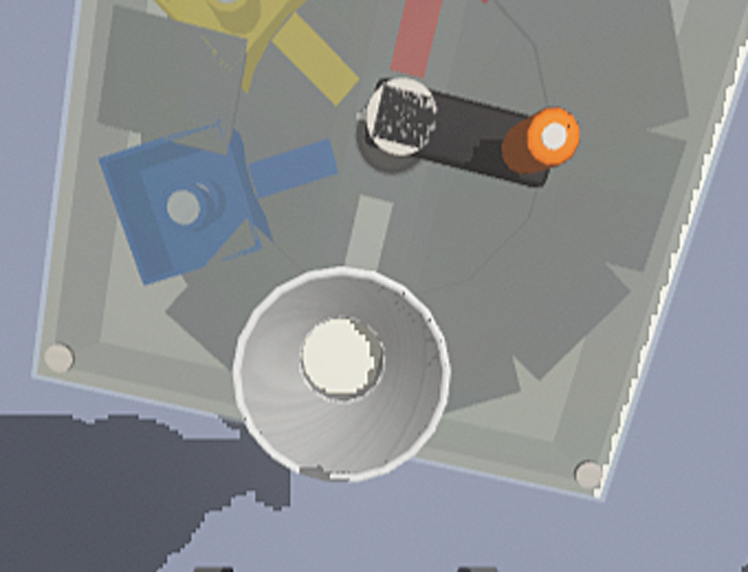

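```bash
python3 - <<'E'
from h import *
c=load("wrist28.npz"); p=c["p"]; h=cv2.cvtColor(p,cv2.COLOR_RGB2HSV).astype(int)
g=p.astype(int).sum(-1)
# white stripe: crop px region around u 120+ (345..395)/2.2, v (195..270)/2.2
def pca(m,n):
    uv=np.argwhere(m)[:,::-1]; Q=np.array([ray(c,u,v,62)[:2] for u,v in uv]); mu=Q.mean(0)
    w,V=np.linalg.eigh(np.cov((Q-mu).T)); d=V[:,1]; a=np.degrees(np.arctan2(d[1],d[0])); print(n,len(uv),"mean",mu.round(1),"az of mean",np.degrees(np.arctan2(*(mu-AX)[::-1])).round(1),"axis dir",a.round(1),(a-180 if a>0 else a+180).round(1),"ext",np.sqrt(w*12).round(1))
r1=np.zeros(g.shape,bool); r1[88:124,272:302]=1
print(np.percentile(g[88:124,272:302],[5,30,50,70,95]))
pca(r1&(g>np.percentile(g[88:124,272:302],50)*1.06)&(h[...,1]<40),"white")
r2=np.zeros(g.shape,bool); r2[0:36,290:325]=1
pca(r2&(h[...,1]>70)&((h[...,0]<8)|(h[...,0]>172)),"red")
r3=np.zeros(g.shape,bool); r3[55:95,228:275]=1
pca(r3&(h[...,1]>60)&(h[...,0]>100)&(h[...,0]<125),"blue")
r4=np.zeros(g.shape,bool); r4[5:50,240:285]=1
pca(r4&(h[...,1]>60)&(h[...,0]>18)&(h[...,0]<35),"yellow")
E
```

```text
[395.95 403.   449.5  506.   519.  ]
white 520 mean [547.5 146.8] az of mean -103.0 axis dir 72.1 -107.9 ext [12.2 27.2]
red 546 mean [563.4 212.4] az of mean 75.7 axis dir 73.8 -106.2 ext [11.9 23.2]
blue 790 mean [517.3 168.9] az of mean -162.9 axis dir -163.2 16.8 ext [15.  37.1]
yellow 815 mean [527.4 206.7] az of mean 136.9 axis dir 138.7 -41.3 ext [12.  35.1]
```

```bash
python3 - <<'E'
from h import *
plan([415,-215,190],0)
c=grab("scene",30); cv2.imwrite("pics/s30c.png",cv2.resize(c["p"][200:310,110:310],None,fx=4,fy=4,interpolation=cv2.INTER_CUBIC)[:,:,::-1])
E
```

```text
t 40.95 tcp [540.   81.  223.9] jawaz 0.1 gap 41.8 j6 3.0 | shift [  3.42 -29.57 -12.56] turn [ 0.1 -0.2 -0. ]
```

View pics/s30c.png

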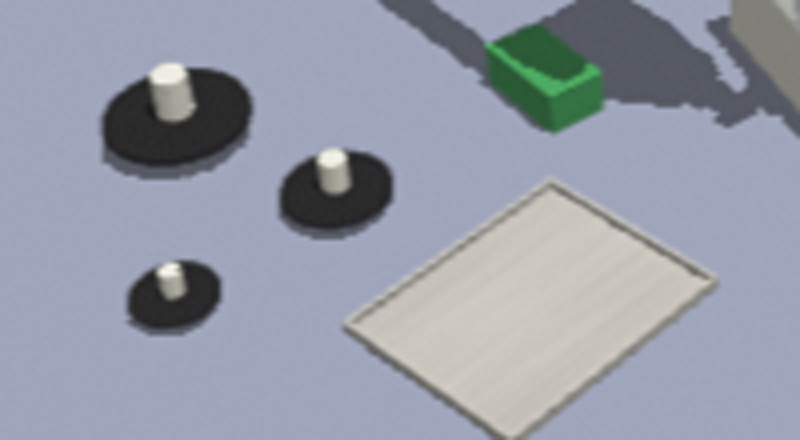

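Three lookalikes: large (154,228), middle (194,246), small (153,273). The middle one is meant; its flange measured about 71–75 mm, against 76 mm described. The tray is empty.

Emit:
servo_tool --commands '[[[130, 3, -29.5, -12.5, 0, 0, 0], [130, 3, -29.5, -12.5, 0, 0, 0], [130, 3, -29.5, -12.5, 0, 0, 0], [130, 3, -29.5, -12.5, 0, 0, 0], [130, 3, -29.5, -12.5, 0, 0, 0], [130, 3, -29.5, -12.5, 0, 0, 0], [130, 3, -29.5, -12.5, 0, 0, 0], [130, 3, -29.5, -12.5, 0, 0, 0]]]'

```text
time: 41.8
tool_pos: [414.8, -216.7, 194.3]
tcp_rot: [173.1, 89.8, 173.0]
ft_force: [0.4, 0.5, -0.1]
finger_gap: 41.6
```

Emit:
servo_tool --commands '[[[130, 0, 0, 0, 0, 0, 0], [130, 0, 0, 0, 0, 0, 0]]]'

```text
time: 42.0
tool_pos: [416.4, -213.8, 195.1]
tcp_rot: [160.0, 89.9, 160.3]
ft_force: [-1.1, 0.1, 0.4]
finger_gap: 41.9
```

```bash
cat >> h.py <<'E'
def knob(c,x0,y0,R=60):
    X=cloud(c,c["d"]); n=(np.hypot(X[...,0]-x0,X[...,1]-y0)<R)&(np.arange(420)[:,None]<300)
    t=n&(X[...,2]>36)&(X[...,2]<46)
    for b,st,ce in blobs(t,30):
        (u,v),rr=cv2.minEnclosingCircle(np.argwhere(b)[:,::-1].astype(np.float32)); q=ray(c,u,v,40); print("knob",(u,v),rr,q.round(1),X[b].mean(0).round(1))
    f=n&(c["p"].max(-1)<60)&(X[...,2]>8)&(X[...,2]<19)
    Q=X[f][:,:2].astype(np.float32); (a,b_),rr=cv2.minEnclosingCircle(Q); print("flange",round(a,1),round(b_,1),"r",round(rr,1)); return q
E
python3 - <<'E'
from h import *
c=grab("wrist",31); q=knob(c,408,-223); plan([q[0],q[1],20],0)
E
```

```text
knob (265.2591552734375, 200.92408752441406) 10.559306144714355 [ 407.  -223.3   40. ] [ 407.  -223.3   40.3]
flange 407.1 -224.6 r 37.6
t 42.05 tcp [ 416.4 -213.8  195.2] jawaz 0.2 gap 41.7 j6 -33.7 | shift [17.52 -0.96 -0.91] turn [ 0.2 -0.1 -0. ]
```

View pics/wrist31.png

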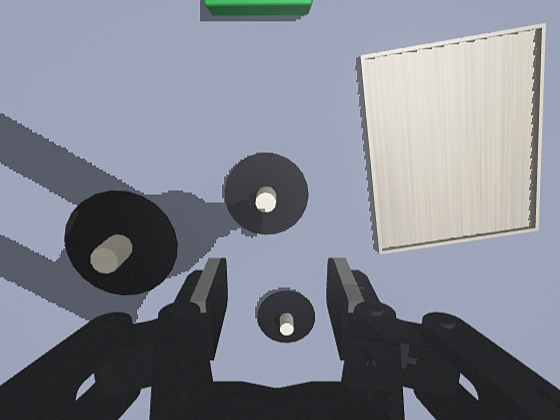

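Emit:
servo_tool --commands '[[[130, 4, -1, -0.9, 0, 0, 0], [130, 9, -1, -0.9, 0, 0, 0], [130, 12.5, -1, -0.9, 0, 0, 0], [130, 12.5, -1, -0.9, 0, 0, 0], [130, 12.5, -1, -0.9, 0, 0, 0], [130, 12.5, -1, -0.9, 0, 0, 0]]]'

```text
time: 42.65
tool_pos: [408.5, -225.7, 73.1]
tcp_rot: [-55.3, 89.8, -55.1]
ft_force: [1.1, -0.5, 0.6]
finger_gap: 41.9
```

```bash
python3 - <<'E'
from h import *
plan([407,-223.3,20],0)
E
```

```text
t 42.65 tcp [ 408.5 -225.7   73.1] jawaz 0.2 gap 41.9 j6 -35.3 | shift [ 5.31  0.25 -0.16] turn [0.2 0.1 0.1]
```

Emit:
servo_tool --commands '[[[130, 3, 0.2, -0.1, 0, 0, 0], [130, 5.2, 0.2, -0.1, 0, 0, 0], [130, 5.2, 0.2, -0.1, 0, 0, 0], [130, 5.2, 0.2, -0.1, 0, 0, 0]]]'

```text
time: 43.05
tool_pos: [406.6, -223.7, 20.3]
tcp_rot: [-86.6, 89.9, -86.5]
ft_force: [-0.3, 1.0, -0.2]
finger_gap: 41.6
```

```bash
python3 - <<'E'
from h import *
plan([407,-223.3,20],0)
E
```

```text
t 43.05 tcp [ 406.6 -223.7   20.3] jawaz 0.1 gap 41.6 j6 -35.2 | shift [0.03 0.04 0.04] turn [0.1 0.  0.1]
```

Emit:
servo_tool --commands '[[[255, 0, 0, 0, 0, 0, 0], [255, 0, 0, 0, 0, 0, 0], [255, 0, 0, 0, 0, 0, 0], [255, 0, 0, 0, 0, 0, 0], [255, -2, 0, 0, 0, 0, 0], [255, -5, 0, 0, 0, 0, 0], [255, -5, 0, 0, 0, 0, 0]]]' --force 60

```text
time: 43.75
tool_pos: [408.6, -225.2, 73.6]
tcp_rot: [-43.6, 89.6, -43.5]
ft_force: [0.8, -0.8, 0.3]
finger_gap: 15.7
```

Emit:
servo_tool --commands '[[[255, -5, 0, 0, 0, 0, 0], [255, -10, 0, 0, 0, 0, 0], [255, -12, 0, 0, 0, 0, 0], [255, -12, 0, 0, 0, 0, 0], [255, -12, 0, 0, 0, 0, 0]]]'

```text
time: 44.25
tool_pos: [405.8, -223.1, 188.3]
tcp_rot: [-151.6, 89.9, -151.5]
ft_force: [0.5, 0.3, -2.0]
finger_gap: 15.5
```

```bash
python3 - <<'E'
from h import *
plan([538.3,104,170],0); grab("wrist",32)
E
```

```text
t 44.25 tcp [ 405.8 -223.1  188.3] jawaz 0.1 gap 15.5 j6 -35.2 | shift [ 1.8  32.69 13.32] turn [ 0.1 -0.1  0. ]
```

View pics/wrist32.png

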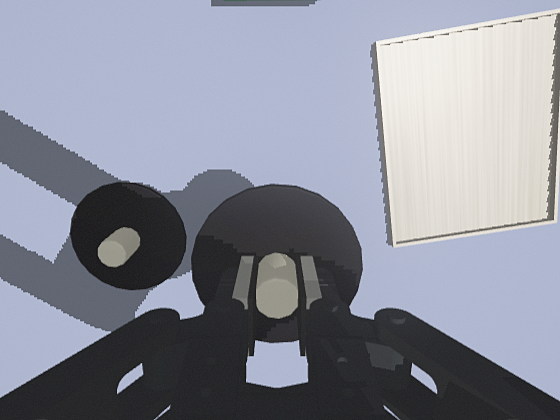

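Emit:
servo_tool --commands '[[[255, 0, 32.7, 13.3, 0, 0, 0], [255, 0, 32.7, 13.3, 0, 0, 0], [255, 0, 32.7, 13.3, 0, 0, 0], [255, 0, 32.7, 13.3, 0, 0, 0], [255, 0, 32.7, 13.3, 0, 0, 0], [255, 0, 32.7, 13.3, 0, 0, 0], [255, 0, 32.7, 13.3, 0, 0, 0], [255, 0, 32.7, 13.3, 0, 0, 0]]]'

```text
time: 45.1
tool_pos: [537.5, 109.4, 185.1]
tcp_rot: [164.4, 89.7, 164.8]
ft_force: [-1.3, -1.6, 0.2]
finger_gap: 15.4
```

Emit:
servo_tool --commands '[[[255, 0, 0, 0, 0, 0, 0], [255, 0, 0, 0, 0, 0, 0], [255, 0, 0, 0, 0, 0, 0]]]'

```text
time: 45.4
tool_pos: [537.4, 102.9, 187.3]
tcp_rot: [-171.9, 89.8, -171.9]
ft_force: [0.5, -0.2, -0.8]
finger_gap: 15.5
```

```bash
python3 - <<'E'
from h import *
plan([538.3,104,135],0); c=grab("wrist",33)
X=cloud(c,c["d"]); m=(abs(X[...,2]-112)<3)&(np.hypot(X[...,0]-538.3,X[...,1]-104)<45)
q=X[m]; print(len(q), (np.hypot(q[:,0]-538.3,q[:,1]-104)).max())
f=(c["p"].max(-1)<70)&(X[...,2]>150)&(X[...,2]<185)&(np.hypot(X[...,0]-538.3,X[...,1]-104)<50)&(np.arange(420)[:,None]<260)
Q=X[f]; A=Q[:,2]; print("flange z",np.percentile(A,[5,50,95])); 
co=np.linalg.lstsq(np.c_[Q[:,:2]-[538,104],np.ones(len(Q))],Q[:,2],rcond=None)[0]; print("tilt deg",np.degrees(co[:2]).round(2))
E
```

```text
t 45.4 tcp [537.4 102.9 187.3] jawaz 0.0 gap 15.5 j6 5.4 | shift [5.23 0.11 0.11] turn [ 0.  -0.2  0. ]
758 35.12868012209898
flange z [181.28253585 182.29165601 183.27578324]
tilt deg [-0.31 -0.07]
```

View pics/wrist33.png

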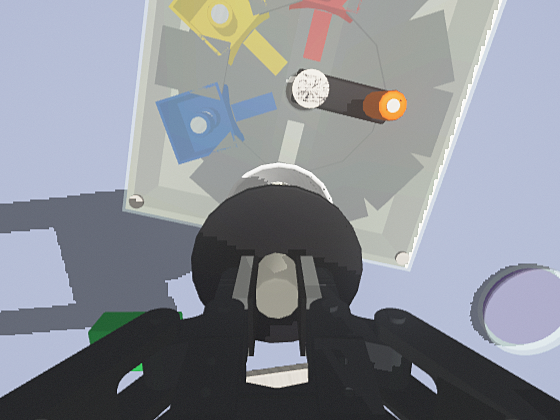

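Emit:
servo_tool --commands '[[[255, 3, 0.1, 0.1, 0, -0.1, 0], [255, 4.5, 0.1, 0.1, 0, -0.1, 0], [255, 4.5, 0.1, 0.1, 0, -0.1, 0], [255, 4.5, 0.1, 0.1, 0, -0.1, 0], [255, 4.5, 0.1, 0.1, 0, -0.1, 0]]]'

```text
time: 45.95
tool_pos: [539.6, 105.1, 144.4]
tcp_rot: [5.8, 89.9, 5.9]
ft_force: [-0.0, 0.5, -0.1]
finger_gap: 15.7
```

```bash
python3 - <<'E'
from h import *
plan([538.3,103.6,122.5],0); c=grab("wrist",34)
X=cloud(c,c["d"])
f=(c["p"].max(-1)<80)&(X[...,2]>125)&(X[...,2]<145)&(np.hypot(X[...,0]-538.3,X[...,1]-104)<50)&(np.arange(420)[:,None]<255)
b=max(blobs(f,20),key=lambda t:t[1][4])[0]
cn=max(cv2.findContours(b.astype(np.uint8),0,1)[0],key=len)[:,0]; Q=np.array([ray(c,u,v,np.median(X[b][:,2]))[:2] for u,v in cn if v<225])
s=np.linalg.lstsq(np.c_[2*Q,np.ones(len(Q))],(Q**2).sum(1),rcond=None)[0]; print("flange c",s[:2].round(1),"r",np.sqrt(s[2]+s[0]**2+s[1]**2).round(1),"z",np.median(X[b][:,2]))
E
```

```text
t 45.95 tcp [539.6 105.1 144.4] jawaz 0.1 gap 15.7 j6 5.6 | shift [ 2.19 -0.15 -0.14] turn [ 0.1  0.1 -0. ]
flange c [540.  106.3] r 36.7 z 139.39081114897044
```

Emit:
servo_tool --commands '[[[255, 0.8, -0.15, -0.13, 0, 0.1, 0], [255, 1.4, -0.15, -0.13, 0, 0.1, 0], [255, 1.8, -0.15, -0.13, 0, 0.1, 0], [255, 2.1, -0.15, -0.13, 0, 0.1, 0], [255, 2.2, -0.15, -0.13, 0, 0.1, 0], [255, 2.2, -0.15, -0.13, 0, 0.1, 0]]]'

```text
time: 46.6
tool_pos: [537.2, 103.7, 122.6]
tcp_rot: [-174.1, 89.8, -174.0]
ft_force: [-11.2, -2.3, 16.1]
finger_gap: 15.7
```

```bash
cat >> h.py <<'E'
def flange(c,lo=105,hi=130,vmax=255):
    X=cloud(c,c["d"])
    f=(c["p"].max(-1)<80)&(X[...,2]>lo)&(X[...,2]<hi)&(np.hypot(X[...,0]-538.3,X[...,1]-104)<50)&(np.arange(420)[:,None]<vmax)
    b=max(blobs(f,20),key=lambda t:t[1][4])[0]; Q=X[b]
    co=np.linalg.lstsq(np.c_[Q[:,:2]-[538,104],np.ones(len(Q))],Q[:,2],rcond=None)[0]; print("flange n",len(Q),"mean",Q.mean(0).round(1),"z med",np.median(Q[:,2]).round(1),"tilt",np.degrees(co[:2]).round(2))
    print("circ",np.round(cv2.minEnclosingCircle(Q[:,:2].astype(np.float32))[0],1),cv2.minEnclosingCircle(Q[:,:2].astype(np.float32))[1])
E
python3 - <<'E'
from h import *
plan([538.3,103.6,122],0); c=grab("wrist",35); flange(c)
E
```

```text
t 46.6 tcp [537.2 103.7 122.6] jawaz 0.1 gap 15.7 j6 5.4 | shift [ 0.06 -0.01  0.11] turn [ 0.1 -0.2  0. ]
flange n 8914 mean [537.4 123.9 117.6] z med 117.6 tilt [-0.09 -0.17]
circ [537.6 111. ] 36.71913146972656
```

Emit:
servo_tool --commands '[[[255, -0.05, 0, 0.1, 0, 0, 0], [130, -0.05, 0, 0.1, 0, 0, 0], [130, -0.05, 0, 0.1, 0, 0, 0], [130, -0.05, 0, 0.1, 0, 0, 0], [130, -3, 0, 0.1, 0, 0, 0], [130, -6, 0, 0.1, 0, 0, 0], [130, -10, -2, 0, 0, 0, 0], [130, -10, -2, 0, 0, 0, 0]]]'

```text
time: 47.45
tool_pos: [541.1, 82.5, 227.7]
tcp_rot: [-2.1, 89.5, -2.1]
ft_force: [0.4, 0.5, 0.9]
finger_gap: 41.8
```

Emit:
servo_tool --commands '[[[130, -2, -4, 0, 0, 0, 0], [130, -2, -4, 0, 0, 0, 0], [130, -2, -4, 0, 0, 0, 0], [130, -2, -4, 0, 0, 0, 0]]]'

```text
time: 47.85
tool_pos: [537.6, 44.2, 240.1]
tcp_rot: [172.3, 89.8, 172.4]
ft_force: [0.2, 1.2, -0.0]
finger_gap: 41.9
```

```bash
python3 - <<'E'
from h import *
plan([538.3,103.6,122],0); c=grab("wrist",36); flange(c); handle(c)
grab("side",36); grab("scene",36)
E
```

```text
t 47.85 tcp [537.6  44.2 240.1] jawaz 0.1 gap 41.9 j6 -0.9 | shift [11.81  5.94  0.11] turn [ 0.1 -0.2 -0. ]
flange n 8582 mean [538.8 104.9 117.6] z med 117.6 tilt [-0.03  0.05]
circ [538.7 103.6] 37.76013946533203
handle [360, 0, 23, 10, 164] [589.8 167.2 154. ] r 37.0 carousel -8.7
```

View pics/wrist36.png

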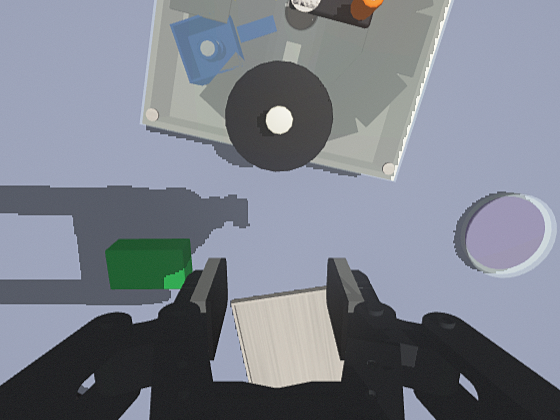

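View pics/scene36.png

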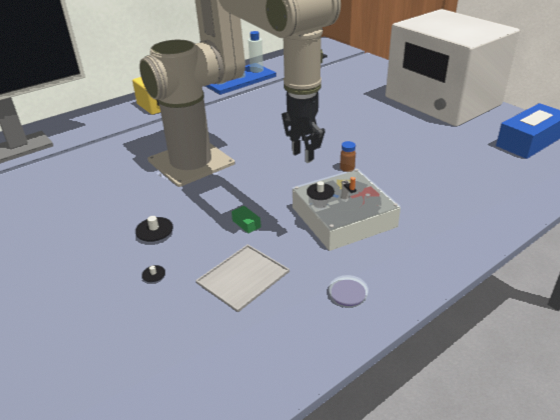

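Emit:
servo_tool --commands '[[[130, -2, 9, 2, 0, 0, 0], [130, -2, 9, 2, 0, 0, 0], [130, -2, 9, 2, 0, 0, 0], [130, -2, 9, 2, 0, 0, 0]]]'

```text
time: 48.4
tool_pos: [557.6, 135.1, 260.6]
tcp_rot: [-171.4, 89.9, -171.1]
ft_force: [0.4, 0.2, 0.3]
finger_gap: 42.1
```

```bash
python3 - <<'E'
from h import *
c=grab("wrist",37); flange(c); handle(c)
E
```

```text
flange n 4724 mean [539.2 111.4 117.6] z med 117.6 tilt [-0.08  0.02]
circ [539.  104.2] 37.61482238769531
handle [316, 143, 20, 21, 331] [590.4 172.5 154. ] r 36.1 carousel -0.5
```

View pics/wrist37.png

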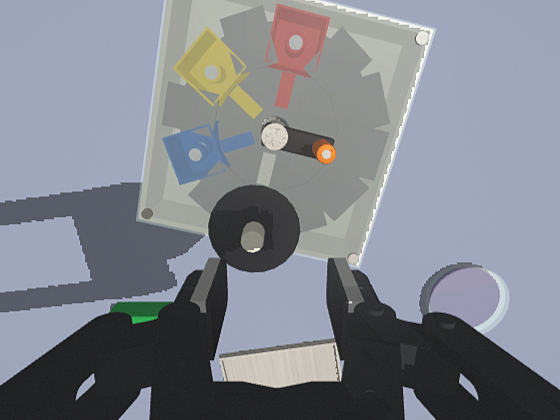

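Everything is in place: one stub top shows in each well (stacked pairs), the cap is flat and centred, and the carousel is within about 1° of home.

```bash
python3 -c "
from bench import r
print(r.hand_in())"
```

```text
the job is handed in; nothing more can be done
None
```

The job is done and handed in, after about 48 s on the robot's clock. All six stubs (two blue, two yellow, two red) are in the wells of their own colours. I then cranked the carousel to home and only after that put the 76 mm cap on the funnel.

Last checks:
- **Stubs:** each pair lies stacked in its well, top at about 53 mm, below the 62 mm deck. A stub top still showed in each well after the last turn, and the tray is empty.
- **Home mark:** under the funnel to within about 1°. The handle gave +0.6° before capping and -0.5° after, and the stripes' positions gave about -0.5°. One handle reading of -8.7° disagreed; its picture was cut off by the image edge, so I discarded it and measured again.
- **Cap:** flange top at 117.6 mm against 117 mm expected, tilt under 0.1°, centred within about 1 mm.
- **Bystanders:** the petri dish, amber jar and slide box look unmoved in the pictures.
- **Forces:** the highest wrist force I read was about 20 N, while seating the cap.

I saw no sign of an object being knocked aside or of the grip slackening.

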